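Line up and lock the rack carriers, then load the tube racks

ROBOT

A 7-joint arm with a two-finger parallel gripper is mounted at the origin on the work surface. World frame = base frame: x ahead of the robot, y to its left, z up, the work surface at z = 0. Lengths are in m, angles in rad, forces in N, time in s.
With the tool pointing down it reaches from about 0.4 to 0.925 m from the base axis. Payload 5.6 kg.
Tool frame: the origin (TCP) lies midway between the tips of the shut fingers; the grasp point (between the pads) lies 19 mm behind it; x points along the fingers, y is the direction in which the jaws open and shut, and the axes are right-handed (so a half turn about x gives the same grasp; the last joint's range is limited). The gripper opens to 85 mm and grips with 20 to 120 N. Pads are 22 mm wide; open, the fingers measure 114 mm over their backs; the gripper's body (76 mm by 85 mm) begins 54 mm behind the grasp point. The pads swing forward as they close: fully open they stand 13 mm farther back than shut.
Start: joints at [1.264, 0.468, -0.012, 1.603, 0.006, 1.071, -0.056], TCP at [0.169, -0.628, 0.231] pointing down, gripper open.
Joint ranges: [-2.53, 2.53], [-0.31, 2.02], [-1.57, 1.55], [0.28, 2.44], [-1.29, 4.43], [0.15, 1.84], [-2.92, 2.92]. Speed limits (rad/s): [2.57, 2.57, 3.14, 3.14, 3.14, 3.14, 3.14].

INTERFACE

Orientations are given as a rotation vector (axis times angle).
In Python, from plant import sense, read_camera, camera_info, close_job gives the robot as it stands.
- The arm moves only by the tool move_arm, never from a script. Its argument "deltas" is one flat list of numbers, 4 for each row, row after row: the shift along the world's x, y, z in units of 0.04 m (1.0 is 0.04 m), then the turn about the world's z in units of 6 degrees (1.0 is 6 degrees). A call has 1 to 20 rows; each row shifts and turns the commanded pose from where the row before left it; what a row does not reach is not made up. A row lasts 1/8 s, in which the tool goes at most 62.5 mm and 10.7 degrees, less where a joint would pass 70% of its speed; a pose out of reach is approached as far as the arm can. A call with a number of a shift or a turn outside -1 to 1 is refused whole. A call with a gripper value outside its range is refused whole. "claw" is the finger opening in mm, from 0 to 85.4, set as the call begins (left out, the last holds). The fingers move at their own pace and stop on an object; "newtons" is the grip in N (left out, the last holds). Time passes only in rows, so rows that do not move let the fingers close. It gives the time, the measured TCP pose, the force and the opening at its end, in the units of the state.
- sense(): the state, without advancing time (a new reading comes with each control period).
- read_camera(name): name is "side" or "top" or "wrist"; returns the picture (420x560x3 uint8, red, green, blue); there is no depth.
- camera_info(name): a dict with "intrinsics" (3x3 intrinsics, pixels), "distortion" ([k1, k2, p1, p2, k3] as OpenCV has them; the pictures are not rectified), "world_to_cam" (4x4, takes a point from world to camera coordinates); the wrist camera has in their place "hand_eye" (4x4, takes a point from camera to tool coordinates, whose origin is the TCP and whose axes are the tool frame's). Camera axes: x right, y up, looking along -z (the intrinsics and any distortion apply to the point x, -y, -z); pixel columns grow to the right and rows downward; lengths in m; the calibration is good to about 2 mm. A picture is of the moment at which its call begins: read the wrist's pose just before it. camera_info takes no time and is no camera call.
- close_job(): hands the job in, once; it reports no verdict.
The state is a dict: "time_s": time; "qpos": joint angles; "dq": joint speeds; "joint_torque": joint torques, N m; "position": TCP position; "tool_rot": TCP orientation; "ft_force": force on the tool from outside, world axes, zero at the start; "ft_torque": the same for the moment, N m; "width": finger opening in m.
Only numpy, scipy, OpenCV 4.12 (cv2) and the standard library are available. Lean on these libraries where they do the work, as an engineer would, in place of code of your own. Each camera call takes 0.05 s, during which the arm holds its last target.

TASK

Both rack carriers on the deck have crept out of line. One at a time, push the tapered drift fully home through the carrier's hole and the deck hole beneath so the carrier is drawn into line, turn that carrier's clamp knob clockwise to its stop while the drift is still in, and draw the drift out; only when both carriers are locked, stand every waiting tube rack squarely in a carrier bay of its own, the drift back upright in its stand, and leave the carriers in line and the other things on the bench alone.

Things in the scene. Friction and masses are not known exactly. Their poses are not given: they have to be found in the camera images.
- deck_hole_left (a point): Fixed hole of the left carrier in the 12 mm top plate of the hollow grey-sided deck (270 x 330 mm, placed and turned differently each time). Round, 21.5 mm diameter, straight through, empty below. This point: its centre on the plate's upper face, 70 mm above the work surface. x: along the slide direction, away from the robot; y left (seen from the robot); z up.
- deck_hole_right (a point): The same for the right carrier, 160 mm to the right of the left one.
- carrier_hole_left (a point): Centre of the left carrier's own hole (21.5 mm diameter, at its end nearest the robot) on the upper face of its 10 mm slab, 81 mm above the work surface. The carrier is a white slab 250 x 155 mm, 1 mm above the deck plate, with two rack bays at its far end. At the start its hole is 4 to 7 mm off the deck hole beneath, along the slide direction.
- carrier_hole_right (a point): The same on the right carrier.
- carrier_left (a joint): Slide of the left carrier, m, -0.009 to 0.009; 0 = its hole exactly over the deck hole, plus = away from the robot. About 5 N moves it, clamped or not; it stays where it is left.
- carrier_right (a joint): The same for the right carrier.
- clamp_left_grip (a point): Grip point of the left clamp knob, on its upright axis, 118 mm above the work surface. The knob rides on the carrier, 80 mm right of the carrier's hole. Its black bar is 53 mm long, 14 mm thick and 32 mm tall (93 to 125 mm above the work surface) on a disc of 56 mm diameter; grip it across the 14 mm. This point's x lies along the bar and turns with it; z up.
- clamp_right_grip (a point): The same on the right carrier.
- clamp_left (a joint): Turn of the left clamp knob, rad: 0 to 0.15 at the start (free, bar along the slide direction); grows as it is turned clockwise seen from above, to a stop at 1.4 (locked). Friction 0.08 N m; it stays where it is left.
- clamp_right (a joint): The same for the right clamp knob.
- drift_mid (a point): The drift, a steel pin 128 mm long, about 0.2 kg, at the start upright, tip down, in its stand. This point: its centre, 64 mm from the tip; z from tip to handle. From the tip: 5 mm diameter, tapering over 50 mm to 20 mm, 22 mm straight, a collar 34 mm wide and 6 mm thick, then the handle. Fully home, the collar rests on the carrier and this point is 73 mm above the work surface.
- drift_grip (a point): Middle of the drift's handle, the place to grip it: a plain round black handle, 22 mm diameter, 50 mm long, above the collar. This point is 39 mm above the drift's centre and 25 mm above the collar's upper face.
- stand_hole (a point): Centre of the square 24 mm hole of the fixed white drift stand (top plate 90 x 90 mm, 12 mm thick), on its upper face, 82 mm above the work surface. Parked, the drift is upright with its collar on this face, its centre 8 mm below this point.
- rack1_mid (a point): A filled white tube rack, 112 mm (its x) x 56 mm (y) x 128 mm tall, about 0.35 kg, standing on the work surface at the start; may be absent. This point: its centre, 64 mm above its underside. Over its middle stands a handle plate 50 mm long (x), 12 mm thick (y), clear of the tube caps from 15 to 64 mm above this point; grip it across the 12 mm, about 42 mm above this point.
- rack2_mid (a point): A filled white tube rack, 112 mm (its x) x 56 mm (y) x 128 mm tall, about 0.35 kg, standing on the work surface at the start; may be absent. This point: its centre, 64 mm above its underside. Over its middle stands a handle plate 50 mm long (x), 12 mm thick (y), clear of the tube caps from 15 to 64 mm above this point; grip it across the 12 mm, about 42 mm above this point.
- rack3_mid (a point): A filled white tube rack, 112 mm (its x) x 56 mm (y) x 128 mm tall, about 0.35 kg, standing on the work surface at the start; may be absent. This point: its centre, 64 mm above its underside. Over its middle stands a handle plate 50 mm long (x), 12 mm thick (y), clear of the tube caps from 15 to 64 mm above this point; grip it across the 12 mm, about 42 mm above this point.
- bay_left1 (a point): Centre of the floor of the left carrier's left bay, 81 mm above the work surface; moves with the carrier. Bay 134 x 71 mm inside, long way along this point's x (the slide direction), walls 8 mm high. A rack at home has its centre 64 mm above this point and its x along the bay, either way round.
- bay_left2 (a point): Centre of the floor of the left carrier's right bay, 81 mm above the work surface; moves with the carrier. Bay 134 x 71 mm inside, long way along this point's x (the slide direction), walls 8 mm high. A rack at home has its centre 64 mm above this point and its x along the bay, either way round.
- bay_right1 (a point): Centre of the floor of the right carrier's left bay, 81 mm above the work surface; moves with the carrier. Bay 134 x 71 mm inside, long way along this point's x (the slide direction), walls 8 mm high. A rack at home has its centre 64 mm above this point and its x along the bay, either way round.
- bay_right2 (a point): Centre of the floor of the right carrier's right bay, 81 mm above the work surface; moves with the carrier. Bay 134 x 71 mm inside, long way along this point's x (the slide direction), walls 8 mm high. A rack at home has its centre 64 mm above this point and its x along the bay, either way round.
- reagent: Bystander, to be left alone: amber reagent bottle, 64 mm in diameter, 150 mm tall; origin at the centre of its underside.
- tipbox: Bystander, to be left alone: blue pipette-tip box, 70 x 120 x 64 mm; origin at the centre of its underside.
- beaker: Bystander, to be left alone: white plastic cup, 70 mm in diameter, 80 mm tall; origin at the centre of its underside.
Not all that is in view belongs to the job. Of the things that look like the part that bears drift_mid, the smallest one is meant.

How it is judged:
On the way, in this order (a step that is already met when the one before it is completed fails the run):
1. one carrier is in line and its clamp knob locked while the drift is fully home through its holes, no rack on a carrier yet ((((horizontal distance between drift_mid and deck_hole_left below 0.006 m and height (world z) of drift_mid below 0.077 m and angle between drift_mid's own z axis and vertical below 0.12 rad) and (value of joint carrier_left between -0.0025 and 0.0025 m and value of joint clamp_left above 1.2 rad)) or ((horizontal distance between drift_mid and deck_hole_right below 0.006 m and height (world z) of drift_mid below 0.077 m and angle between drift_mid's own z axis and vertical below 0.12 rad) and (value of joint carrier_right between -0.0025 and 0.0025 m and value of joint clamp_right above 1.2 rad))) and height (world z) of each of rack1_mid, rack2_mid, rack3_mid below 0.12 m), for 0.2 s.
2. the drift is drawn out of that locked carrier (((value of joint carrier_left between -0.0025 and 0.0025 m and value of joint clamp_left above 1.2 rad) or (value of joint carrier_right between -0.0025 and 0.0025 m and value of joint clamp_right above 1.2 rad)) and distance between drift_mid and deck_hole_left above 0.08 m and distance between drift_mid and deck_hole_right above 0.08 m), for 0.1 s.
3. both carriers are in line and locked, the drift fully home through the holes of the other, still no rack on a carrier (height (world z) of each of rack1_mid, rack2_mid, rack3_mid below 0.12 m and value of joint carrier_left between -0.0025 and 0.0025 m and value of joint each of clamp_left, clamp_right above 1.2 rad and value of joint carrier_right between -0.0025 and 0.0025 m and ((horizontal distance between drift_mid and deck_hole_left below 0.006 m and height (world z) of drift_mid below 0.077 m and angle between drift_mid's own z axis and vertical below 0.12 rad) or (horizontal distance between drift_mid and deck_hole_right below 0.006 m and height (world z) of drift_mid below 0.077 m and angle between drift_mid's own z axis and vertical below 0.12 rad))), for 0.2 s.
At the end, for the whole second after the job is handed in: Carriers within 2.5 mm of line, clamps past 1.2 rad; each rack present upright on a bay floor, within 14 mm of its centre and 0.2 rad of its direction; the drift upright and down in its stand (8 mm of its centre, collar within 6 mm); all at rest (value of joint carrier_left between -0.0025 and 0.0025 m and value of joint each of clamp_left, clamp_right above 1.2 rad and value of joint carrier_right between -0.0025 and 0.0025 m and ((horizontal distance between rack1_mid and bay_left1 below 0.014 m and angle between the x axis of rack1_mid and the x axis of bay_left1, either way round below 0.2 rad) or (horizontal distance between rack1_mid and bay_left2 below 0.014 m and angle between the x axis of rack1_mid and the x axis of bay_left2, either way round below 0.2 rad) or (horizontal distance between rack1_mid and bay_right1 below 0.014 m and angle between the x axis of rack1_mid and the x axis of bay_right1, either way round below 0.2 rad) or (horizontal distance between rack1_mid and bay_right2 below 0.014 m and angle between the x axis of rack1_mid and the x axis of bay_right2, either way round below 0.2 rad)) and height (world z) of each of rack1_mid, rack2_mid, rack3_mid below 0.149 m and angle between each of rack1_mid, rack2_mid, rack3_mid's own z axis and vertical below 0.06 rad and linear speed of each of rack1, rack2, rack3, drift below 0.02 m/s and ((horizontal distance between rack2_mid and bay_left1 below 0.014 m and angle between the x axis of rack2_mid and the x axis of bay_left1, either way round below 0.2 rad) or (horizontal distance between rack2_mid and bay_left2 below 0.014 m and angle between the x axis of rack2_mid and the x axis of bay_left2, either way round below 0.2 rad) or (horizontal distance between rack2_mid and bay_right1 below 0.014 m and angle between the x axis of rack2_mid and the x axis of bay_right1, either way round below 0.2 rad) or (horizontal distance between rack2_mid and bay_right2 below 0.014 m and angle between the x axis of rack2_mid and the x axis of bay_right2, either way round below 0.2 rad)) and ((horizontal distance between rack3_mid and bay_left1 below 0.014 m and angle between the x axis of rack3_mid and the x axis of bay_left1, either way round below 0.2 rad) or (horizontal distance between rack3_mid and bay_left2 below 0.014 m and angle between the x axis of rack3_mid and the x axis of bay_left2, either way round below 0.2 rad) or (horizontal distance between rack3_mid and bay_right1 below 0.014 m and angle between the x axis of rack3_mid and the x axis of bay_right1, either way round below 0.2 rad) or (horizontal distance between rack3_mid and bay_right2 below 0.014 m and angle between the x axis of rack3_mid and the x axis of bay_right2, either way round below 0.2 rad)) and horizontal distance between drift_mid and stand_hole below 0.008 m and height (world z) of drift_mid below 0.08 m and angle between drift_mid's own z axis and vertical below 0.12 rad); the robot touches nothing.
It fails at once if a bystander is displaced by more than 40 mm (distance of any of reagent, tipbox, beaker from where it was at the start of the episode above 0.04 m).
Of rack1, rack2, rack3 only 1 to 3 are there at a start; the rules pass over those that are not, and their reading is None.
At some moment in a run one of rack1, rack2, rack3 may be knocked a few centimetres aside while the robot is not near it.
Once in a run the grip may slacken for a moment while it holds something.
It also fails if it takes over 210 s, if anything falls off the work surface, if the arm or the gripper's body presses on something with over 40 N, if the wrist force passes 120 N, or if a joint passes its speed limit or range.

## Working session

There is one attempt and no reset: what is moved stays moved. The work goes in short steps, Python scripts to look and compute and a tool call to move; the robot and the scene stay as the last step left them, time stands still between calls to the robot, and variables do not carry over. Pictures are saved under pics/ and viewed, and the job is handed in when it is done.

Besides the shell and the picture viewer there is one more tool, called after "Emit:" as name(argument=value, ...), one argument or row to a line, values as JSON. move_arm: Moves the arm, as the interface text tells. Its arguments: {"type":"object","properties":{"deltas":{"type":"array"},"claw":{"type":"number"},"newtons":{"type":"number"}},"required":["deltas"]}

```bash
ls; mkdir -p pics
python3 - <<'E'
from plant import *
import cv2,json,numpy as np
s=sense();print({k:np.round(v,4).tolist() for k,v in s.items()})
for n in("side","top","wrist"):
    im=read_camera(n);cv2.imwrite(f"pics/{n}0.png",im[:,:,::-1])
    print(n,{k:np.round(v,4).tolist() if not isinstance(v,str) else v for k,v in camera_info(n).items()})
E
```

```text
pics
{'time_s': 0.0, 'qpos': [1.264, 0.4684, -0.0116, 1.6036, 0.006, 1.0714, -0.0563], 'dq': [-0.0002, 0.0008, 0.0002, -0.001, -0.0, 0.0001, -0.0007], 'joint_torque': [-0.0003, -53.2376, 0.0214, -25.1305, 0.0114, 0.0077, 0.0], 'position': [0.1693, -0.627, 0.2303], 'tool_rot': [2.081, 0.2779, -2.0818], 'ft_force': [0.8118, -0.0462, 0.1747], 'ft_torque': [-0.0351, 0.0113, 0.0046], 'width': 0.0851}
side {'intrinsics': [[499.6976, 0.0, 278.0118], [0.0, 499.6976, 202.4345], [0.0, 0.0, 1.0]], 'distortion': [0.0415, 0.0, 0.0, 0.0, 0.0], 'world_to_cam': [[-0.8934, -0.4491, -0.0133, 0.486], [0.2071, -0.438, 0.8748, -0.2101], [-0.3987, 0.7788, 0.4843, -1.0308], [0.0, 0.0, 0.0, 1.0]]}
top {'intrinsics': [[394.0629, 0.0, 277.9773], [0.0, 394.0629, 204.0138], [0.0, 0.0, 1.0]], 'distortion': [-0.0989, 0.0, 0.0, 0.0, 0.0], 'world_to_cam': [[-0.0676, -0.9977, 0.0051, 0.0335], [0.9749, -0.0649, 0.2129, -0.563], [-0.2121, 0.0194, 0.9771, -1.1198], [0.0, 0.0, 0.0, 1.0]]}
wrist {'intrinsics': [[315.9495, 0.0, 277.8249], [0.0, 315.9495, 204.7932], [0.0, 0.0, 1.0]], 'distortion': [-0.0423, 0.0, 0.0, 0.0, 0.0], 'hand_eye': [[-0.0013, 0.2771, -0.9608, -0.1422], [1.0, 0.0002, -0.0013, 0.0023], [-0.0002, -0.9608, -0.2771, -0.0701], [0.0, 0.0, 0.0, 1.0]]}
```

View pics/top0.png

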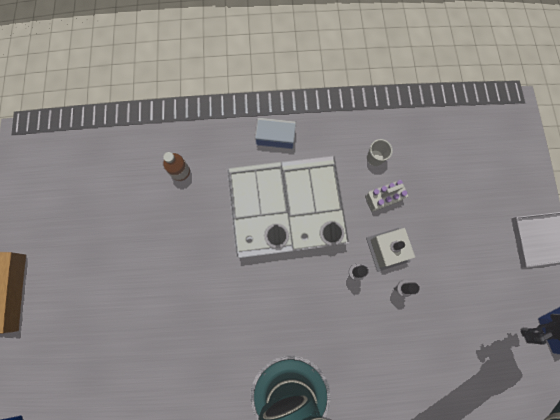

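View pics/side0.png

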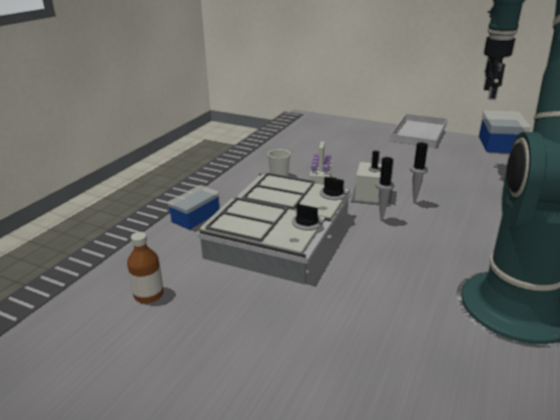

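View pics/wrist0.png

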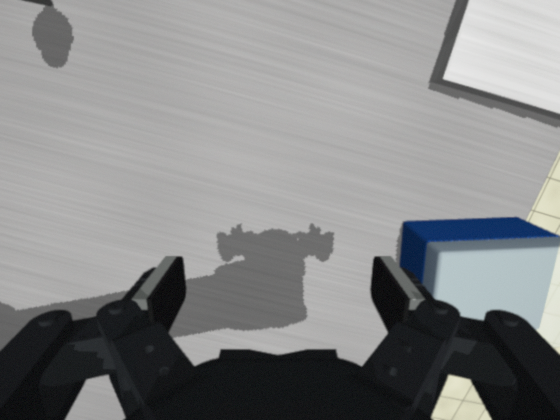

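One rack at top (388,195). Three drift-like things: top (398,246) in the stand, (359,272) and (408,289) standing free on the bench. The one in the stand looks smallest. I'll confirm that with an enlarged crop.

```bash
cat > h.py <<'E'
from plant import *
import cv2,numpy as np
from scipy.spatial.transform import Rotation as R
def grab(n,tag):
    s=sense();im=read_camera(n);cv2.imwrite(f"pics/{tag}.png",im[:,:,::-1]);np.savez(f"pics/{tag}.npz",p=s['position'],r=s['tool_rot'],n=n);return im
def cam(tag,n=None):
    n=n or str(np.load(f"pics/{tag}.npz")['n']);c=camera_info(n);K=np.array(c['intrinsics']);d=np.array(c['distortion'])
    if n=='wrist':
        z=np.load(f"pics/{tag}.npz");T=np.eye(4);T[:3,:3]=R.from_rotvec(z['r']).as_matrix();T[:3,3]=z['p'];W=T@np.array(c['hand_eye'])
    else: W=np.linalg.inv(np.array(c['world_to_cam']))
    return K,d,W
def ray(px,tag,n=None):
    K,d,W=cam(tag,n);u=cv2.undistortPoints(np.array(px,float).reshape(1,1,2),K,d).ravel()
    v=W[:3,:3]@np.array([u[0],-u[1],-1]);return W[:3,3],v/np.linalg.norm(v)
def atz(px,z,tag,n=None):
    o,v=ray(px,tag,n);return o+v*(z-o[2])/v[2]
def tri(obs):
    A=np.zeros((3,3));b=np.zeros(3)
    rs=[ray(*o) for o in obs]
    for o,v in rs: P=np.eye(3)-np.outer(v,v);A+=P;b+=P@o
    x=np.linalg.solve(A,b);return x,[np.linalg.norm((np.eye(3)-np.outer(v,v))@(x-o)) for o,v in rs]
def proj(X,tag,n=None):
    K,d,W=cam(tag,n);c=(np.linalg.inv(W)@np.append(X,1))[:3]
    return cv2.projectPoints(np.array([[c[0],-c[1],-c[2]]]),np.zeros(3),np.zeros(3),K,d)[0].ravel()
def crop(tag,x0,y0,x1,y1,k,out):
    im=cv2.imread(f"pics/{tag}.png")[y0:y1,x0:x1];cv2.imwrite(f"pics/{out}.png",cv2.resize(im,None,fx=k,fy=k,interpolation=cv2.INTER_CUBIC))
E
python3 - <<'E'
from h import *
crop('top0',220,110,430,310,3.8,'c1');crop('side0',200,120,440,280,3.3,'c2')
E
```

```text
(no output)
```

View pics/c1.png

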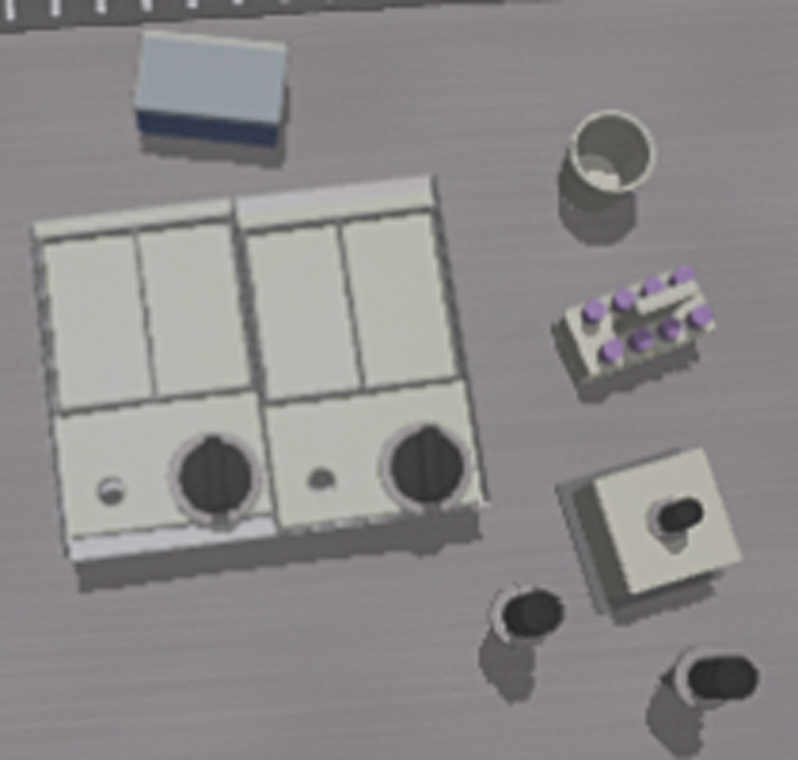

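View pics/c2.png

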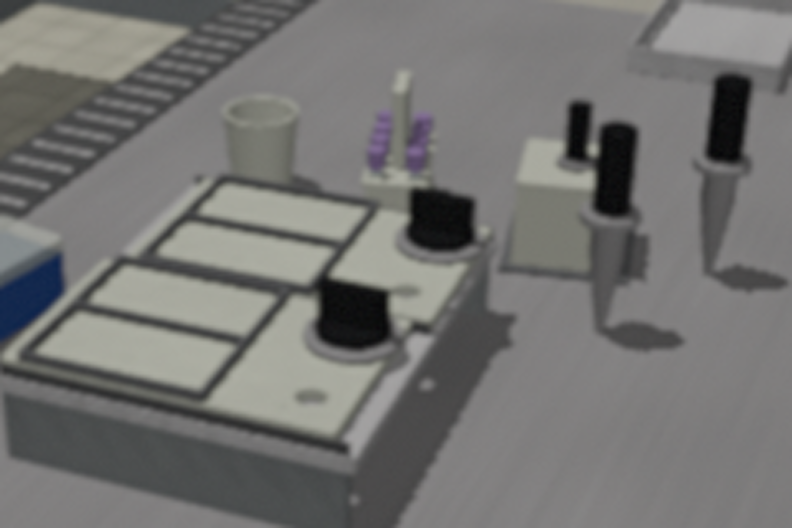

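Run:
```python
from h import *
def c1(x,y): return (220+(x+.5)/3.8-.5,110+(y+.5)/3.8-.5)
def c2(x,y): return (200+(x+.5)/3.3-.5,120+(y+.5)/3.3-.5)
P=dict(holeL=(111,490,.081),holeR=(321,479,.081),knobL=(215,468,.125),knobR=(428,458,.125),far0=(36,222,.081),far1=(228,205,.081),far2=(435,178,.07),near0=(72,555,.07),near3=(485,502,.07),cupL=(46,241,.081),cupR=(433,210,.081),bot=(268,395,.081))
for k,(x,y,z) in P.items(): print(k,atz(c1(x,y),z,'top0','top').round(4))
for z in (.128,):print('rack handle',atz(c1(640,306),z,'top0','top').round(4),atz(c1(692,283),z,'top0','top').round(4))
for p in [(595,480),(702,449),(742,557),(636,594)]: print('stand',atz(c1(*p),.082,'top0','top').round(4))
def t(a,b): return tri([(c1(*a),'top0','top'),(c2(*b),'side0','side')])
print('drift top',t((690,512),(580,105)));print('dec1',t((545,610),(618,128)));print('dec2',t((745,678),(732,80)))
print('holeL',t((111,490),(311,397)));print('holeR',t((321,479),(406,291)))
print('tipbox',atz(c1(140,108),.064,'top0','top'),atz(c1(280,122),.064,'top0','top'),atz(c1(285,42),.064,'top0','top'))
```

```text
holeL [0.4631 0.0871 0.081 ]
holeR [ 0.4608 -0.073   0.081 ]
knobL [0.4684 0.0075 0.125 ]
knobR [ 0.4652 -0.1494  0.125 ]
far0 [0.6797 0.1353 0.081 ]
far1 [ 0.6836 -0.0173  0.081 ]
far2 [ 0.6992 -0.1858  0.07  ]
near0 [0.4168 0.1201 0.07  ]
near3 [ 0.4358 -0.1986  0.07  ]
cupL [0.6635 0.128  0.081 ]
cupR [ 0.6689 -0.1795  0.081 ]
bot [ 0.5285 -0.0375  0.081 ]
rack handle [ 0.5689 -0.3208  0.128 ] [ 0.5842 -0.3633  0.128 ]
stand [ 0.4453 -0.2828  0.082 ]
stand [ 0.4633 -0.3695  0.082 ]
stand [ 0.3782 -0.3898  0.082 ]
stand [ 0.3567 -0.3043  0.082 ]
drift top (array([ 0.40950844, -0.33595685,  0.13679343]), [np.float64(0.001074722997414009), np.float64(0.0010747229974138145)])
dec1 (array([ 0.34573058, -0.21259106,  0.17732878]), [np.float64(0.00121141671150546), np.float64(0.0012114167115054814)])
dec2 (array([ 0.28970802, -0.34744695,  0.1753227 ]), [np.float64(2.4992115604504397e-05), np.float64(2.4992115604481907e-05)])
holeL (array([0.46170515, 0.08657578, 0.0794053 ]), [np.float64(0.0016936671708157316), np.float64(0.0016936671708155696)])
holeR (array([ 0.45894728, -0.07375073,  0.07975152]), [np.float64(0.0021346957993894932), np.float64(0.00213469579938958)])
tipbox [0.77700952 0.0483252  0.064     ] [ 0.75730117 -0.06502883  0.064     ] [ 0.82746812 -0.07461696  0.064     ]
```

Run:
```python
from h import *
s=sense();print(R.from_rotvec(s['tool_rot']).as_matrix().round(3))
```

```text
[[-0.     0.261 -0.965]
 [ 0.001 -0.965 -0.261]
 [-1.    -0.001  0.   ]]
```

Emit:
move_arm(
  deltas=[0.7,0.9,0.1,-1,0.7,0.9,0.1,-0.95,0.7,0.9,0.1,0,0.7,0.9,0.1,0,0.7,0.9,0.1,0,0.7,0.9,0.1,0,0.7,0.9,0.1,0,0.8,0.9,0.1,0,0,0,0,0,0,0,0,0],
  claw=60,
)

```text
time_s: 1.4
position: [0.3969, -0.3399, 0.2631]
tool_rot: [2.19, 0.065, -2.192]
ft_force: [-0.5, -0.1, 0.4]
width: 0.06
```

Run:
```python
from h import *
s=sense();print(s['position'],s['qpos'].round(3) if hasattr(s['qpos'],'round') else s['qpos']);print(R.from_rotvec(s['tool_rot']).as_matrix().round(3))
grab('wrist','w1')
```

```text
[ 0.39691832 -0.33992953  0.26307979] [ 0.765  0.227 -0.141  1.871  0.037  1.046 -0.902]
[[-0.001  0.059 -0.998]
 [-0.    -0.998 -0.059]
 [-1.     0.     0.001]]
```

View pics/w1.png

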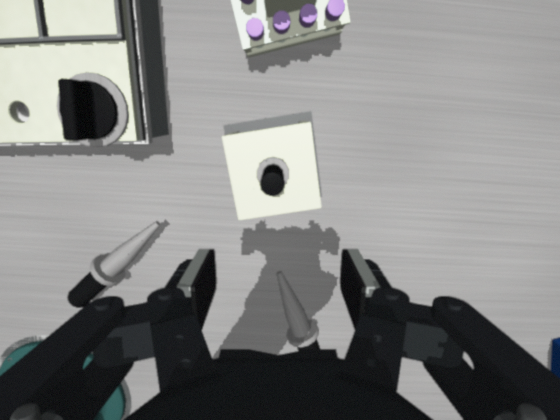

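Run:
```python
from h import *
crop('w1',200,90,360,240,5,'c3')
c=[atz(p,.082,'w1') for p in [(222,137),(313,121),(321,209),(238,220)]]
print(np.round(c,4),np.mean(c,0))
```

```text
[[ 0.4419 -0.2837  0.082 ]
 [ 0.4629 -0.3737  0.082 ]
 [ 0.3725 -0.3904  0.082 ]
 [ 0.3548 -0.302   0.082 ]] [ 0.40802887 -0.33746121  0.082     ]
```

View pics/c3.png

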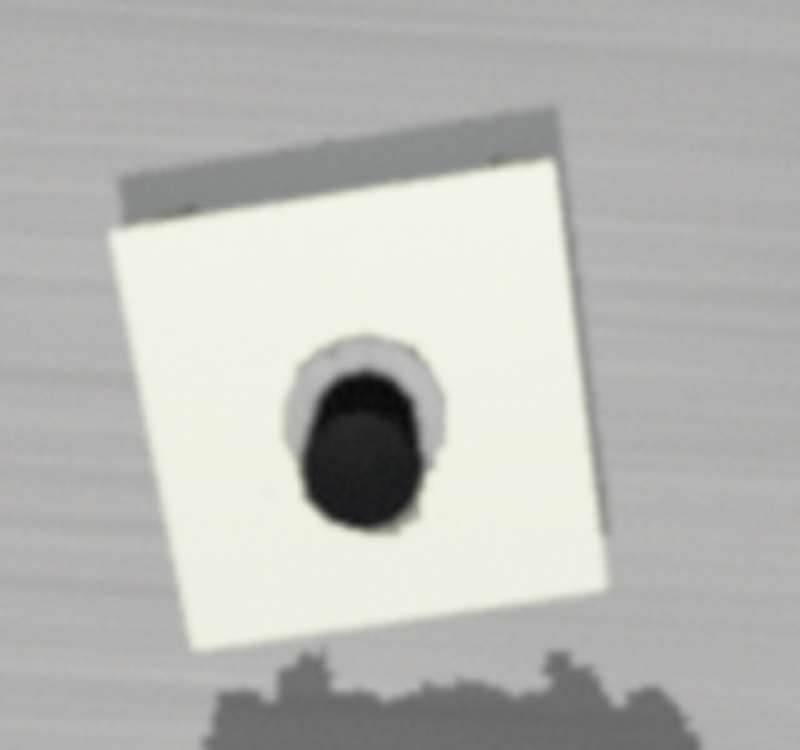

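The crop shows the drift in the stand. Its collar spans 160 of the stand's 440 crop px, about 33 mm, which matches the 34 mm given. The two on the bench are clearly larger (tops about 0.177 m), so they are decoys.

Emit:
move_arm(
  deltas=[0.3,0.08,-0.7,0,0,0,-0.7,0,0,0,0,0,0,0,0,0],
)

```text
time_s: 1.95
position: [0.4092, -0.3375, 0.2081]
tool_rot: [2.192, 0.062, -2.191]
ft_force: [0.9, 1.3, 0.3]
width: 0.0598
```

Run:
```python
from h import *
grab('wrist','w2');print(sense()['position']);crop('w2',180,150,380,300,4,'c4')
```

```text
[ 0.40959222 -0.33742666  0.20846184]
```

View pics/c4.png

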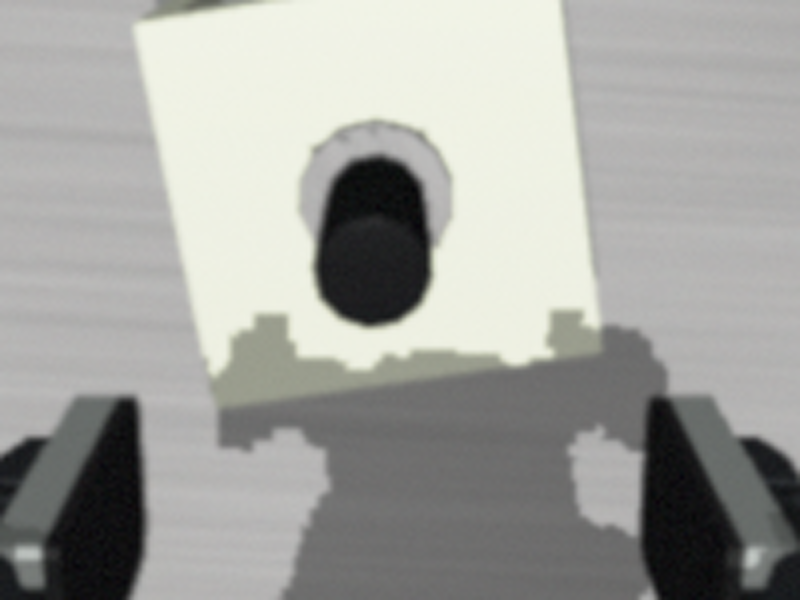

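Run:
```python
from h import *
a=(272.3,183.9);b=(273.1,217.4)
print(tri([(a,'w1'),(b,'w2')]),atz(a,.138,'w1'),atz(b,.138,'w2'))
print(atz((273.9,198.6),.088,'w2'))
print(sense()['position'],proj(np.array([.4097,-.3374,.138]),'w2'))
c=[atz(((x)/4+180-.375,y/4+150-.375),.082,'w2') for x,y in [(135,22),(563,-30),(601,355),(217,405)]];print(np.round(c,4))
```

```text
(array([ 0.40832009, -0.33688647,  0.13475075]), [np.float64(0.0001617144447343112), np.float64(0.00016171444473422224)]) [ 0.40904607 -0.33705859  0.138     ] [ 0.40938316 -0.33670708  0.138     ]
[ 0.40982209 -0.33675869  0.088     ]
[ 0.40959222 -0.33742666  0.20846184] [274.10273814 217.02838837]
[[ 0.4433 -0.2835  0.082 ]
 [ 0.4594 -0.373   0.082 ]
 [ 0.3736 -0.3899  0.082 ]
 [ 0.3562 -0.3026  0.082 ]]
```

Emit:
move_arm(
  deltas=[0,0.015,-0.7,0,0,0,-0.7,0,0,0,-0.7,0,0,0,-0.5,0,0,0,-0.26,0,0,0,0,0,0,0,0,0],
  claw=60,
)

```text
time_s: 2.88
position: [0.4101, -0.3363, 0.094]
tool_rot: [2.192, 0.064, -2.189]
ft_force: [-0.2, 0.1, 0.9]
width: 0.0602
```

Emit:
move_arm(
  deltas=[0,0,0,0,0,0,0,0,0,0,0,0,0,0,0,0,0,0,0,0],
  claw=10,
  newtons=60,
)

```text
time_s: 3.5
position: [0.4097, -0.3358, 0.0935]
tool_rot: [2.191, 0.065, -2.19]
ft_force: [-0.7, 1.9, 6.0]
width: 0.0207
```

Emit:
move_arm(
  deltas=[0,0,0.5,0,0,0,0.8,0,0,0,0.8,0,0,0,0.8,0,0,0,0.8,0,0,0,0.8,0,0.1,0.5,0,0,0.1,1,0,0,0,1,0,0,0,1,0,0,0,1,0,0,0,1,0,0,0,1,0,0,0,1,0,0,0,0.5,0,0,0,0.5,0,0,0,0,0,0,0,0,0,0],
)

```text
time_s: 5.75
position: [0.4167, 0.004, 0.272]
tool_rot: [2.189, 0.065, -2.193]
ft_force: [0.1, -0.6, -1.1]
width: 0.0209
```

Run:
```python
from h import *
s=sense();print(s['position'],s['ft_force'],s['width']);print(R.from_rotvec(s['tool_rot']).as_matrix().round(3))
grab('wrist','w3')
```

```text
[0.41666971 0.0039682  0.27199128] [ 0.09799561 -0.57212649 -1.13342388] 0.02088593432164661
[[-0.002  0.06  -0.998]
 [-0.    -0.998 -0.06 ]
 [-1.     0.     0.002]]
```

View pics/w3.png

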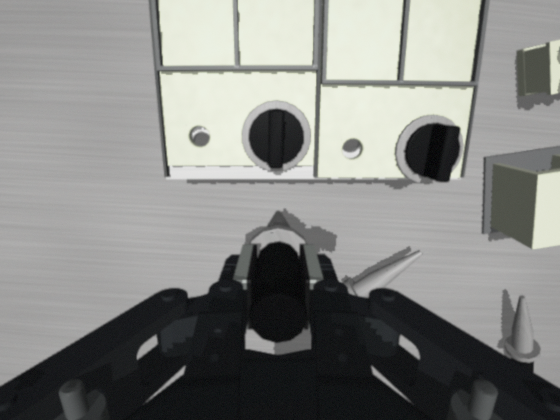

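Run:
```python
from h import *
crop('w3',155,95,285,190,6,'c5');crop('w3',310,75,475,190,4.8,'c6')
```

```text
(no output)
```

View pics/c5.png

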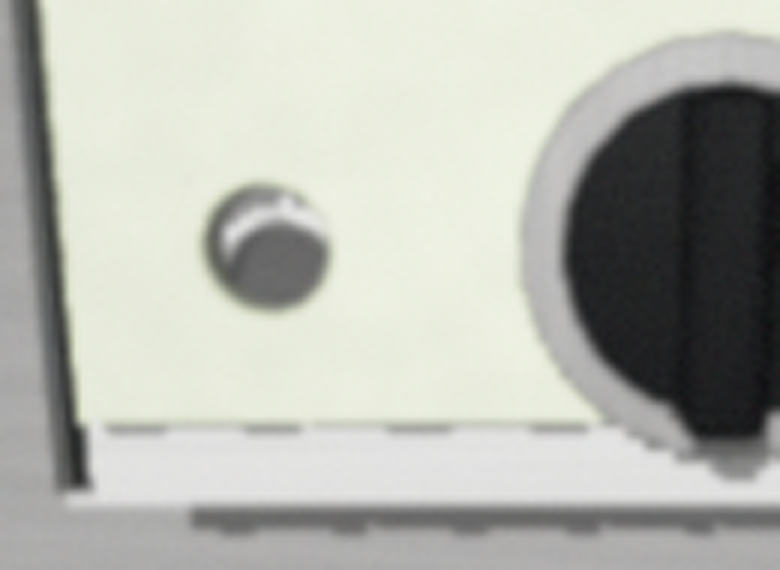

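View pics/c6.png

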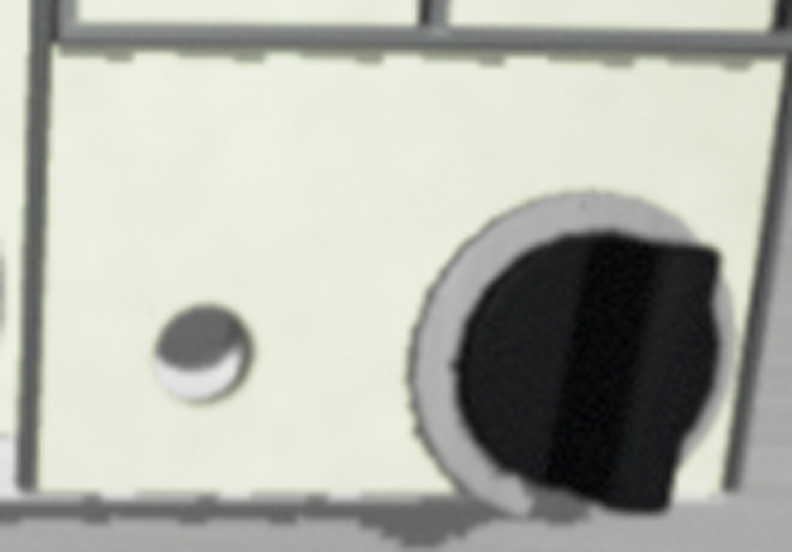

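Run:
```python
from h import *
f5=lambda x,y:(155+(x+.5)/6-.5,95+(y+.5)/6-.5)
f6=lambda x,y:(310+(x+.5)/4.8-.5,75+(y+.5)/4.8-.5)
HL=atz(f5(267,246),.081,'w3');HR=atz(f6(204,354),.081,'w3');print('carrier',HL,HR)
print('L dia',np.linalg.norm(atz(f5(204,246),.081,'w3')-atz(f5(330,246),.081,'w3')),'v',np.linalg.norm(atz(f5(267,183),.081,'w3')-atz(f5(267,310),.081,'w3')))
u=np.array([np.cos(.0594),np.sin(.0594),0])
eL=atz(f5(277,221),.07,'w3');eR=atz(f6(207,369),.07,'w3');print('edges',eL,eR)
print('deckL',eL-u*.01075,'deckR',eR+u*.01075)
# deck near edge corner and carrier edges
print('deck near edge',[atz(p,.07,'w3').round(4) for p in [f5(70,497),f5(700,505)]])
print('car near L',[atz(p,.081,'w3').round(4) for p in [f5(80,426),f5(590,426)]])
print('car near R',[atz(p,.081,'w3').round(4) for p in [f6(45,492),f6(725,492)]])
print('gap lines yaw: left side', [atz(p,.081,'w3').round(4) for p in [f5(30,0),f5(75,420)]],[atz(p,.081,'w3').round(4) for p in [(157,0),(166,166)]])
print(proj(np.array([*(sense()['position'][:2]),.188]),'w3'))
```

```text
carrier [0.46081301 0.08561982 0.081     ] [ 0.45718942 -0.07428229  0.081     ]
L dia 0.021863135654672537 v 0.02160573555826879
edges [0.4644074  0.08644604 0.07      ] [ 0.45288468 -0.07802308  0.07      ]
deckL [0.45367636 0.08580786 0.07      ] deckR [ 0.46361572 -0.0773849   0.07      ]
deck near edge [array([0.4122, 0.1252, 0.07  ]), array([0.4175, 0.0086, 0.07  ])]
car near L [array([0.4276, 0.1191, 0.081 ]), array([0.4328, 0.0287, 0.081 ])]
car near R [array([ 0.4246, -0.0425,  0.081 ]), array([ 0.4342, -0.1968,  0.081 ])]
gap lines yaw: left side [array([0.4993, 0.1254, 0.081 ]), array([0.4286, 0.12  , 0.081 ])] [array([0.5852, 0.1255, 0.081 ]), array([0.427 , 0.1212, 0.081 ])]
[274.81856252 211.28575809]
```

Run:
```python
from h import *
crop('w3',220,190,340,290,6.5,'c7')
p=sense()['position']
for z in (.188,.238,.26,.266,.316): print(z,proj(np.array([p[0],p[1],z]),'w3'))
```

```text
0.188 [274.81856252 211.28575809]
0.238 [274.1766375  236.23911496]
0.26 [273.77900292 251.72564753]
0.266 [273.65280375 256.64542928]
0.316 [272.11816672 316.65969914]
```

View pics/c7.png

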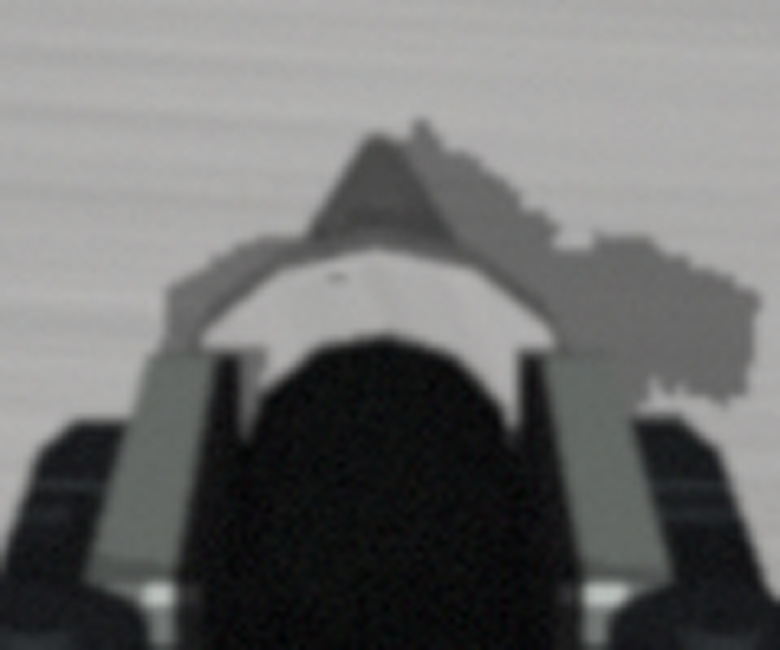

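Run:
```python
from h import *
t=atz((278.1,212.0),.188,'w3');print(t)
for d in [(.4540,.0852),(.4635,-.0739)]: print((np.array(d)-t[:2])/.04, np.array(d)-t[:2])
```

```text
[0.41648625 0.00117697 0.188     ]
[0.93784375 2.10057575] [0.03751375 0.08402303]
[ 1.17534375 -1.87692425] [ 0.04701375 -0.07507697]
```

Emit:
move_arm(
  deltas=[0.3,0.7,0,0,0.3,0.7,0,0,0.34,0.7,0,0,0,0,-0.7,0,0,0,-0.8,0,0,0,-0.7,0,0,0,0,0,0,0,0,0],
)

```text
time_s: 6.8
position: [0.4557, 0.0881, 0.1857]
tool_rot: [2.193, 0.065, -2.19]
ft_force: [-0.2, -0.2, -1.8]
width: 0.0205
```

Run:
```python
from h import *
s=sense();print(s['position'],s['width'])
for n in('wrist','side','top'): grab(n,n[0]+'4')
crop('w4',180,80,380,230,4,'c8');crop('s4',230,170,350,260,6.5,'c9');crop('t4',200,180,300,270,6,'c10')
a=cv2.imread('pics/c8.png');b=cv2.imread('pics/c9.png')
```

```text
[0.45574863 0.08808686 0.18568072] 0.020486594251849212
```

View pics/c8.png

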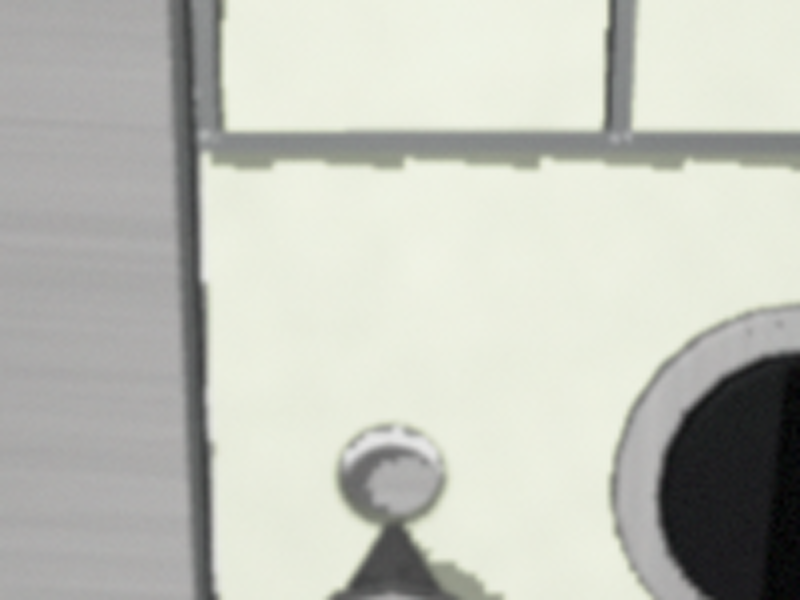

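View pics/c9.png

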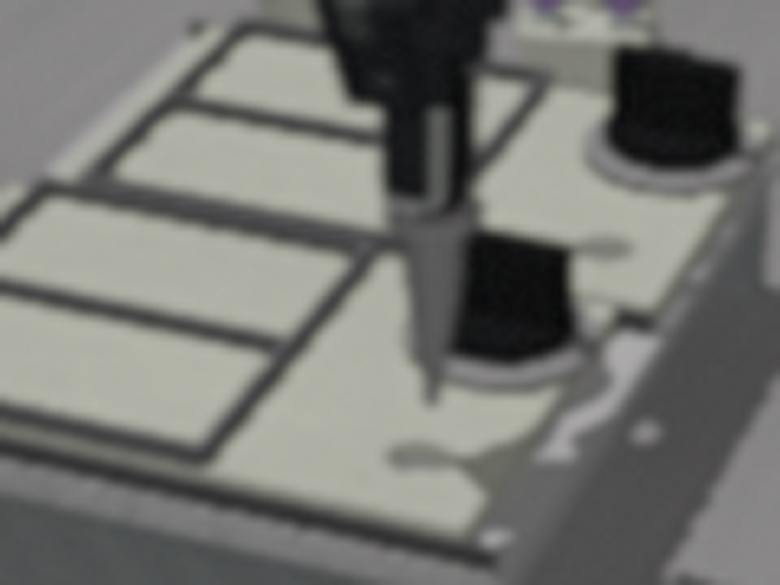

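Run:
```python
from h import *
f=lambda x,y:(180+(x+.5)/4-.5,80+(y+.5)/4-.5)
u=np.array([np.cos(.0594),np.sin(.0594),0])
H=atz(f(391,474),.081,'w4');e=atz(f(397,447),.07,'w4');D=e-u*.01075
print('H',H,'D',D,'off',(H-D)@u)
p=np.load('pics/w4.npz')['p']
t=atz(f(393,530),p[2]-.084,'w4');print('tip',t,'pred',p, proj(np.array([p[0],p[1],p[2]-.084]),'w4'),f(393,530))
print((D-t)/.04)
# side check
g=lambda x,y:(230+(x+.5)/6.5-.5,170+(y+.5)/6.5-.5)
print('side tip',atz(g(430,403),.1017,'s4'),'hole',atz(g(424,456),.081,'s4'))
```

```text
H [0.46104657 0.08619085 0.081     ] D [0.45333488 0.08447131 0.07      ] off 0.007800175770548814
tip [0.45568547 0.08549625 0.10168072] pred [0.45574863 0.08808686 0.18568072] [274.43095613 211.85131611] (277.875, 212.125)
[-0.05876477 -0.02562343 -0.79201795]
side tip [0.45613286 0.08513987 0.1017    ] hole [0.45749945 0.08686464 0.081     ]
```

View pics/c10.png

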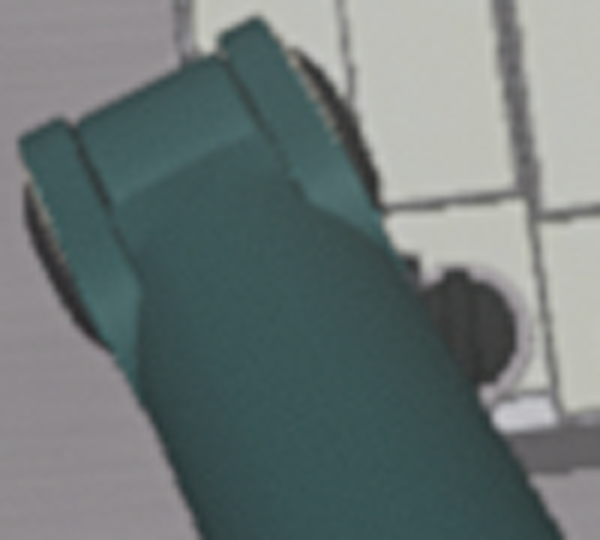

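Emit:
move_arm(
  deltas=[-0.02,0.01,-0.2,0,0,0,-0.2,0,0,0,0,0,0,0,0,0],
)

```text
time_s: 7.45
position: [0.4542, 0.0887, 0.1688]
tool_rot: [2.191, 0.065, -2.191]
ft_force: [-0.6, -0.4, -1.8]
width: 0.0204
```

Run:
```python
from h import *
s=sense();print(s['position'],s['ft_force'])
for n in('wrist','side'): grab(n,n[0]+'5')
crop('w5',230,150,330,220,8,'c11');crop('s5',260,210,320,255,12,'c12')
```

```text
[0.45424508 0.08874586 0.16879455] [-0.5521931  -0.43396949 -1.83451294]
```

View pics/c11.png

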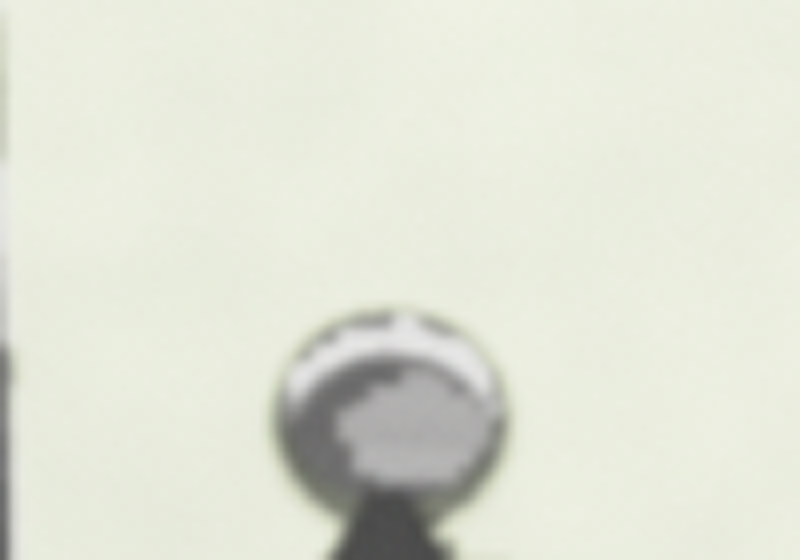

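View pics/c12.png

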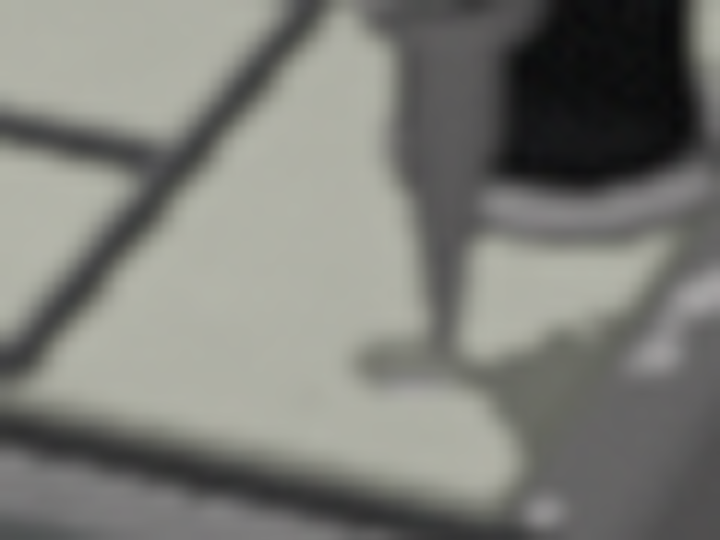

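Run:
```python
from h import *
f=lambda x,y:(230+(x+.5)/8-.5,150+(y+.5)/8-.5)
u=np.array([np.cos(.0594),np.sin(.0594),0])
H=atz(f(391,415),.081,'w5')
for q in [(400,358),(330,372),(470,375)]:
  e=atz(f(*q),.07,'w5');print('e',e)
e=atz(f(400,358),.07,'w5');D=e-u*.01075
p=np.load('pics/w5.npz')['p']
a=atz(f(392,490),p[2]-.084,'w5');t=a-[.0025,0,0]
print('H',H,'D',D,'off',(H-D)@u,'tip',t,(D-t)/.04)
# fit circle r=10.75 through the edge pts
P=np.array([atz(f(*q),.07,'w5')[:2] for q in [(300,395),(330,372),(365,360),(400,357),(440,362),(470,377),(490,395)]])
from scipy.optimize import least_squares
print(least_squares(lambda c:np.linalg.norm(P-c,axis=1)-.01075,D[:2]).x)
```

```text
e [0.46416582 0.08540241 0.07      ]
e [0.46233815 0.09219333 0.07      ]
e [0.4628535  0.07841565 0.07      ]
H [0.46135029 0.086152   0.081     ] D [0.45343478 0.08476423 0.07      ] off 0.007983932563781496 tip [0.45263073 0.08569399 0.08479455] [ 0.0201012  -0.02324391 -0.36986386]
[0.45402083 0.08519355]
```

Emit:
move_arm(
  deltas=[0.04,0,0,0,0,0,-0.25,0,0,0,-0.25,0,0,0,0,0],
)

```text
time_s: 8.05
position: [0.4553, 0.0886, 0.1478]
tool_rot: [2.189, 0.065, -2.193]
ft_force: [0.4, 0.1, -1.3]
width: 0.0207
```

Run:
```python
from h import *
s=sense();print(s['position'],s['ft_force'],s['ft_torque'])
```

```text
[0.45527763 0.08856334 0.1478062 ] [ 0.35858492  0.14236362 -1.30401295] [-0.02012332 -0.03094637  0.0607125 ]
```

Emit:
move_arm(
  deltas=[0,0,-0.2,0,0,0,-0.2,0,0,0,0,0],
)

```text
time_s: 8.43
position: [0.4566, 0.0888, 0.1326]
tool_rot: [2.193, 0.066, -2.19]
ft_force: [2.9, 0.5, -2.6]
width: 0.0204
```

Emit:
move_arm(
  deltas=[0,0,-0.2,0,0,0,-0.2,0,0,0,0,0],
)

```text
time_s: 8.8
position: [0.456, 0.0886, 0.1163]
tool_rot: [2.191, 0.065, -2.191]
ft_force: [5.6, -1.2, -4.0]
width: 0.0207
```

Emit:
move_arm(
  deltas=[0,0,-0.2,0,0,0,-0.2,0,0,0,0,0],
)

```text
time_s: 9.18
position: [0.4548, 0.0885, 0.0997]
tool_rot: [2.188, 0.065, -2.194]
ft_force: [2.5, 0.0, -6.0]
width: 0.0205
```

Emit:
move_arm(
  deltas=[0,0,-0.1,0,0,0,-0.1,0,0,0,0,0],
)

```text
time_s: 9.55
position: [0.455, 0.0885, 0.0925]
tool_rot: [2.189, 0.065, -2.193]
ft_force: [0.4, -1.1, 1.0]
width: 0.0204
```

Emit:
move_arm(
  deltas=[0,0,-0.06,0,0,0,0,0,0,0,0,0],
)

```text
time_s: 9.93
position: [0.4552, 0.0885, 0.0923]
tool_rot: [2.189, 0.063, -2.191]
ft_force: [-8.1, -3.9, 26.6]
width: 0.0205
```

Run:
```python
from h import *
s=sense();print(s['position'],s['ft_force'])
grab('side','s6');crop('s6',230,160,350,260,6.5,'c13')
```

```text
[0.45521886 0.0885064  0.09234593] [-8.14565412 -3.94940563 26.59424438]
```

View pics/c13.png

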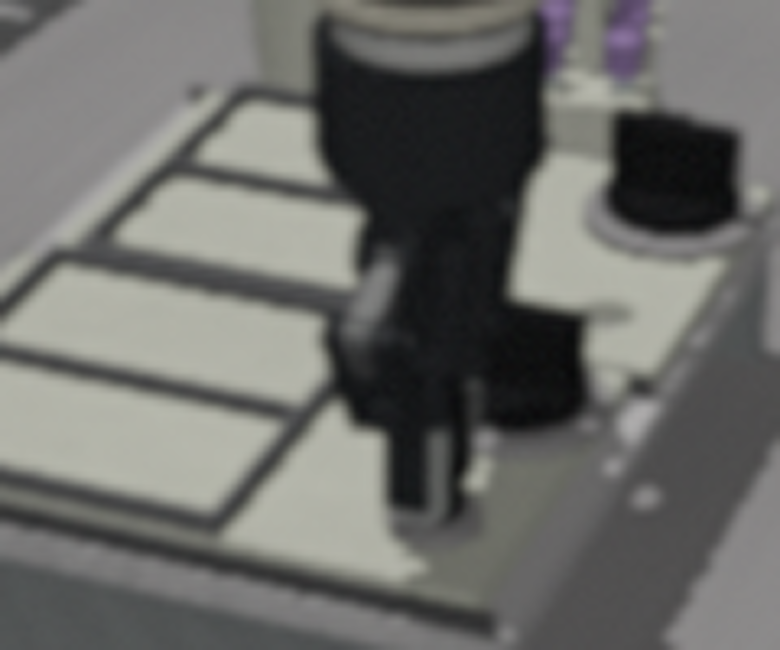

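Emit:
move_arm(
  deltas=[0,0,0.06,0,0,0,0,0,0,0,0,0,0,0,0,0],
  claw=42,
)

```text
time_s: 10.48
position: [0.4557, 0.0887, 0.0926]
tool_rot: [2.191, 0.065, -2.192]
ft_force: [-0.3, -1.1, -0.5]
width: 0.042
```

Emit:
move_arm(
  deltas=[0,0,0.3,0,0,0,0.6,0,0,0,0.8,0,0,0,0.8,0,0,-0.6,0.3,0,0,-0.7,0,0,0,-0.7,0,0,0,0,0,0,0,0,0,0],
)

```text
time_s: 11.6
position: [0.4559, 0.0094, 0.2053]
tool_rot: [2.192, 0.066, -2.19]
ft_force: [0.0, -0.4, 0.7]
width: 0.0422
```

Run:
```python
from h import *
s=sense();print(s['position'],s['ft_force'])
grab('wrist','w7')
```

```text
[0.45590067 0.00942254 0.20533515] [ 0.0120703  -0.37908922  0.74958503]
```

View pics/w7.png

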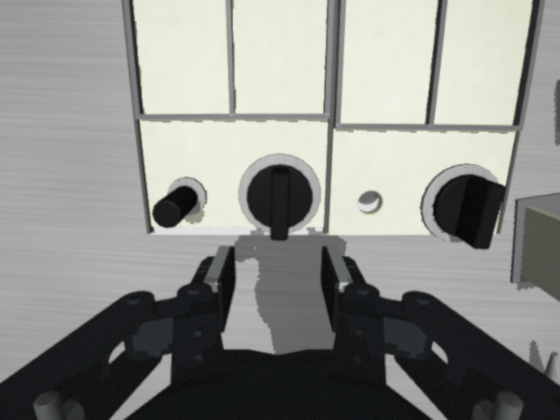

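Run:
```python
from h import *
crop('w7',230,145,330,245,7,'c14');crop('w7',410,155,520,255,7,'c15')
```

```text
(no output)
```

View pics/c14.png

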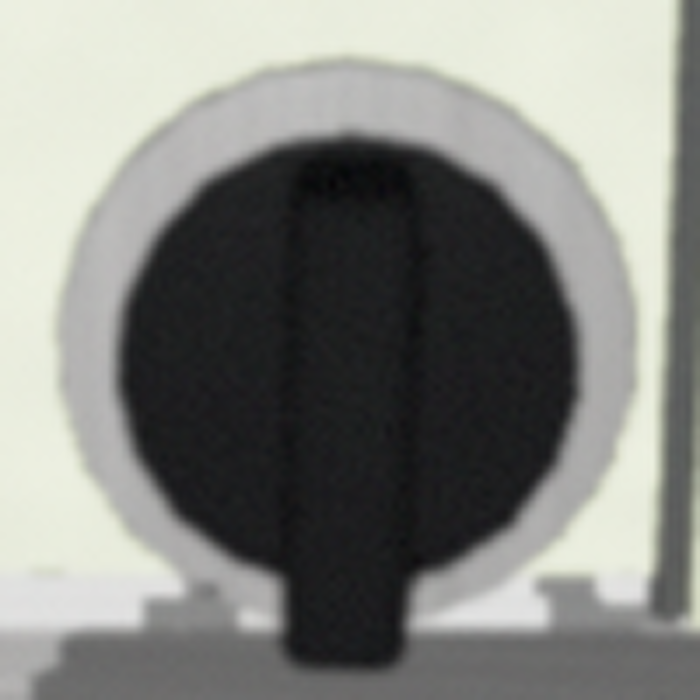

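View pics/c15.png

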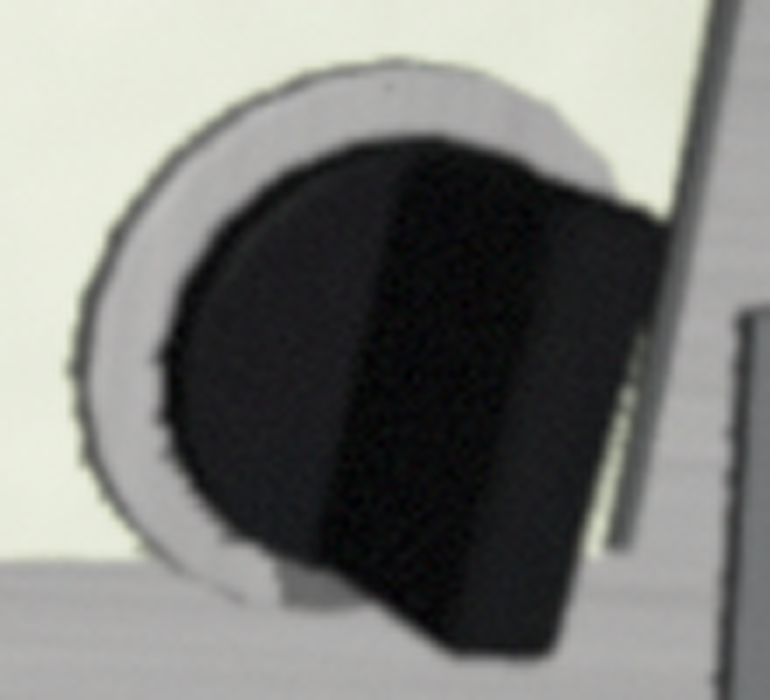

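Run:
```python
from h import *
f=lambda x,y:(230+(x+.5)/7-.5,145+(y+.5)/7-.5); g=lambda x,y:(410+(x+.5)/7-.5,155+(y+.5)/7-.5)
for F,a,b in((f,(355,200),(345,660)),(g,(605,200),(505,655))):
  A=atz(F(*a),.125,'w7');B=atz(F(*b),.125,'w7');d=A-B;print((A+B)/2+[0,.0024,0],np.linalg.norm(d),'yaw deg',np.degrees(np.arctan2(d[1],d[0])))
s=sense();print(s['position']);T=R.from_rotvec(s['tool_rot']).as_matrix();print(np.degrees(np.arctan2(T[1,1],T[0,1])))
```

```text
[0.46095716 0.0083315  0.125     ] 0.050302264756128076 yaw deg 2.3462682410640197
[ 0.46284557 -0.15011922  0.125     ] 0.05170453280364751 yaw deg 1.8783222242436053
[0.4559157  0.00972143 0.20524043]
-86.5141489842071
```

Emit:
move_arm(
  deltas=[0.11,-0.03,0,0,0,0,-0.7,0,0,0,-0.7,0,0,0,-0.7,0,0,0,-0.5,0,0,0,0,0,0,0,0,0],
)

```text
time_s: 12.52
position: [0.4609, 0.008, 0.1015]
tool_rot: [2.192, 0.066, -2.19]
ft_force: [-0.1, -0.6, 0.3]
width: 0.0417
```

Emit:
move_arm(
  deltas=[0,0,0,0,0,0,0,0,0,0,0,0,0,0,0,0,0,0,0,0],
  claw=5,
  newtons=40,
)

```text
time_s: 13.15
position: [0.4609, 0.0084, 0.1019]
tool_rot: [2.193, 0.066, -2.189]
ft_force: [-1.8, 3.0, 6.2]
width: 0.013
```

Emit:
move_arm(
  deltas=[0,0,0,-1,0,0,0,-1,0,0,0,-1,0,0,0,-1,0,0,0,-1,0,0,0,-1,0,0,0,-1,0,0,0,-1,0,0,0,-1,0,0,0,-1,0,0,0,-1,0,0,0,-1,0,0,0,-0.6,0,0,0,0,0,0,0,0],
)

```text
time_s: 15.02
position: [0.4597, 0.007, 0.1019]
tool_rot: [-1.434, 1.047, 1.435]
ft_force: [-3.4, -0.9, 9.8]
width: 0.0135
```

Run:
```python
from h import *
s=sense();T=R.from_rotvec(s['tool_rot']).as_matrix();print(np.degrees(np.arctan2(T[1,1],T[0,1])),s['ft_force'],s['ft_torque'],s['width'],s['qpos'])
```

```text
-162.19717696240397 [-3.38436438 -0.93264764  9.84856354] [-0.33210079  0.99678933 -0.05008981] 0.013463731998215529 [-0.09953139  0.34903713  0.01284749  2.15692119 -0.00637364  0.63665938
 -2.91320404]
```

Emit:
move_arm(
  deltas=[0,0,0,0,0,0,0,0,0,0,0,0],
  claw=42,
)

```text
time_s: 15.4
position: [0.4603, 0.0074, 0.1009]
tool_rot: [-1.434, 1.046, 1.434]
ft_force: [0.2, 0.5, 0.4]
width: 0.0421
```

Emit:
move_arm(
  deltas=[0,0,0.6,0,0,0,0.8,0,0,0,0.8,1,-0.05,0.1,0.4,1,0,0,0,1,0,0,0,1,0,0,0,1,0,0,0,1,0,0,0,1,0,0,0,1,0,0,0,1,0,0,0,1,0,0,0,1,0,0,0,1,0,0,0,0.6,0,0,0,0,0,0,0,0],
)

```text
time_s: 17.52
position: [0.4582, 0.0114, 0.2048]
tool_rot: [2.192, 0.064, -2.192]
ft_force: [0.0, 0.0, -0.3]
width: 0.0419
```

Run:
```python
from h import *
s=sense();print(s['position'],s['qpos']);T=R.from_rotvec(s['tool_rot']).as_matrix();print(np.degrees(np.arctan2(T[1,1],T[0,1])))
grab('wrist','w8')
```

```text
[0.458207   0.0114201  0.20481843] [ 0.03724806  0.18676218 -0.15001027  2.07282787  0.03593515  0.88454996
 -1.64532571]
-86.65146486131219
```

View pics/w8.png

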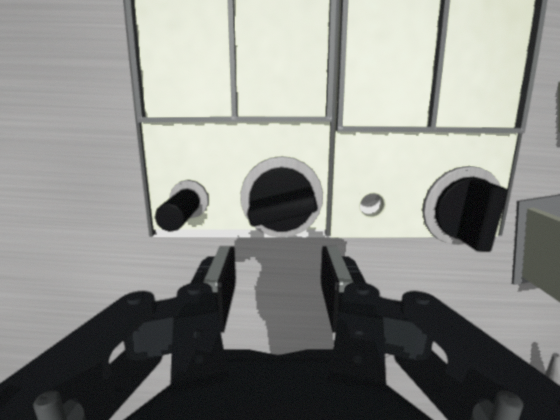

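Run:
```python
from h import *
crop('w8',230,150,330,250,7,'c16')
```

```text
(no output)
```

View pics/c16.png

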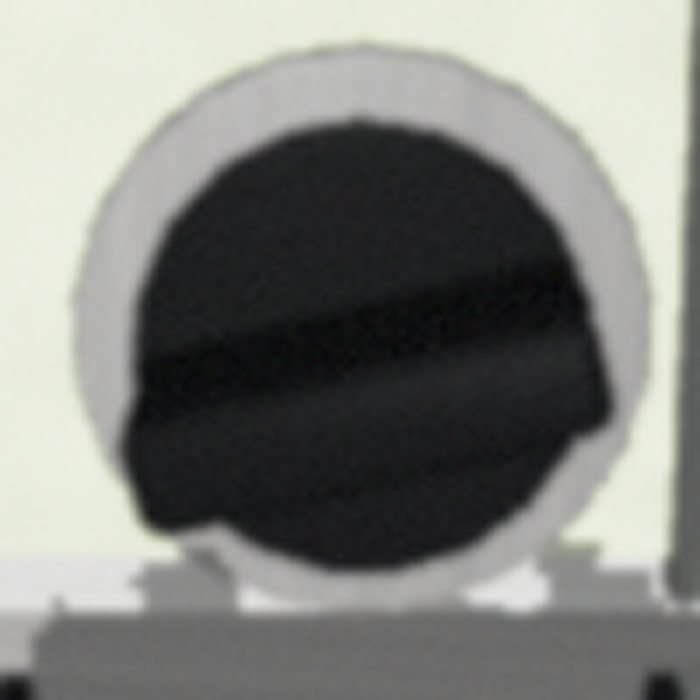

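Emit:
move_arm(
  deltas=[-0.07,0.65,0,0,0,0.65,0,0,0,0.63,0,0,0,0,-0.7,0,0,0,-0.7,0,0,0,-0.7,0,0,0,-0.69,0,0,0,0,0,0,0,0,0],
)

```text
time_s: 18.7
position: [0.456, 0.0889, 0.094]
tool_rot: [2.192, 0.065, -2.19]
ft_force: [0.7, -0.7, 0.4]
width: 0.0422
```

Emit:
move_arm(
  deltas=[0,0,0,0,0,0,0,0,0,0,0,0,0,0,0,0,0,0,0,0],
  claw=10,
  newtons=60,
)

```text
time_s: 19.32
position: [0.4563, 0.0887, 0.0945]
tool_rot: [2.194, 0.065, -2.189]
ft_force: [-1.3, -1.0, 6.3]
width: 0.0206
```

Emit:
move_arm(
  deltas=[0,0,0.3,0,0,0,0.4,0,0,0,0.4,0,0,0,0.5,0],
)

```text
time_s: 19.82
position: [0.4546, 0.0886, 0.1584]
tool_rot: [2.189, 0.065, -2.192]
ft_force: [0.2, 0.4, -1.0]
width: 0.021
```

Emit:
move_arm(
  deltas=[0,0,0.5,0,0,0,0.8,0,0,0,0.8,0,0,0,0.7,0,-0.1,-0.8,0,0,-0.1,-1,0,0,-0.1,-1,0,0,0,-1,0,0,0,-0.6,0,0,0,0,0,0,0,0,0,0],
)

```text
time_s: 21.2
position: [0.4431, -0.0862, 0.2696]
tool_rot: [2.191, 0.067, -2.191]
ft_force: [0.4, -0.1, -1.1]
width: 0.0207
```

Run:
```python
from h import *
s=sense();print(s['position'],s['ft_force'],s['width'])
grab('wrist','w9');crop('w9',250,60,420,210,4.7,'c17')
```

```text
[ 0.44308861 -0.08623841  0.26961986] [ 0.43967788 -0.10051662 -1.10458989] 0.02068464259513665
```

View pics/w9.png

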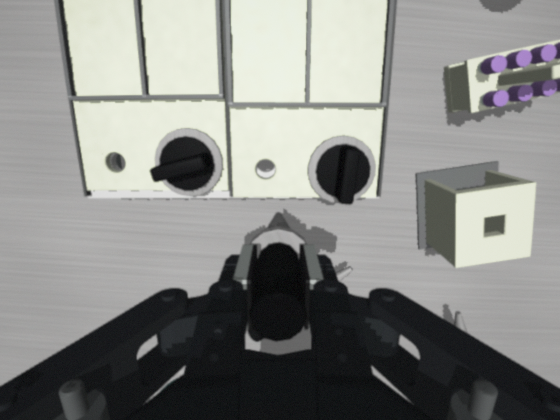

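View pics/c17.png

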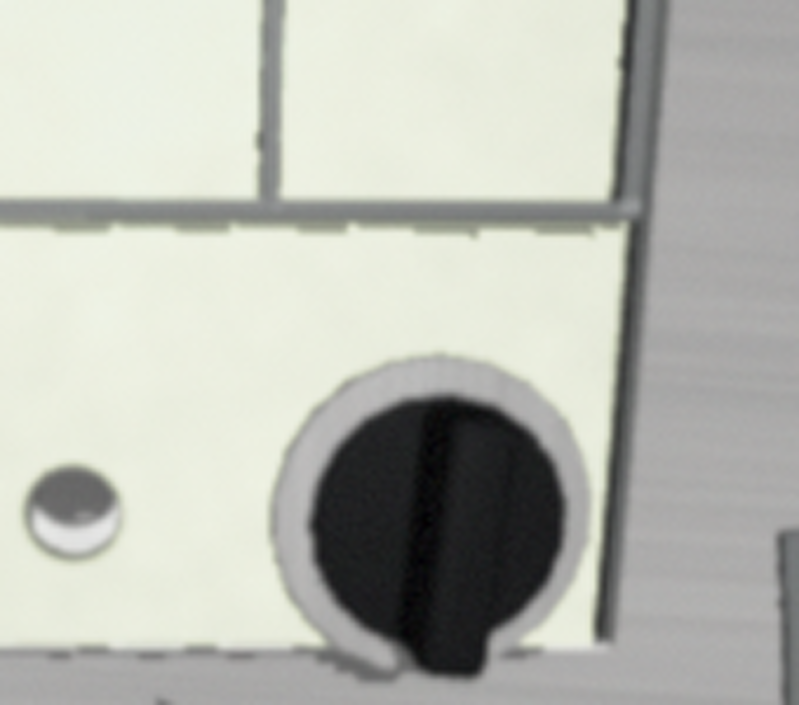

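Run:
```python
from h import *
f=lambda x,y:(250+(x+.5)/4.7-.5,60+(y+.5)/4.7-.5)
u=np.array([np.cos(.0594),np.sin(.0594),0])
H=atz(f(73,512),.081,'w9');e=atz(f(76,524),.07,'w9');D=e+u*.01075;b=np.array([0,.0024,0])
L=atz((115.5,161.5),.081,'w9')
print('H',H+b,'D',D+b,(H-D)@u,'L',L+b,'L->R',L+b+[.0095,-.1597,0])
crop('w9',230,190,340,290,6.5,'c18')
```

```text
H [ 0.45743896 -0.07211652  0.081     ] D [ 0.46353013 -0.07198999  0.07      ] -0.00608793699277983 L [0.45576362 0.08680579 0.081     ] L->R [ 0.46526362 -0.07289421  0.081     ]
```

View pics/c18.png

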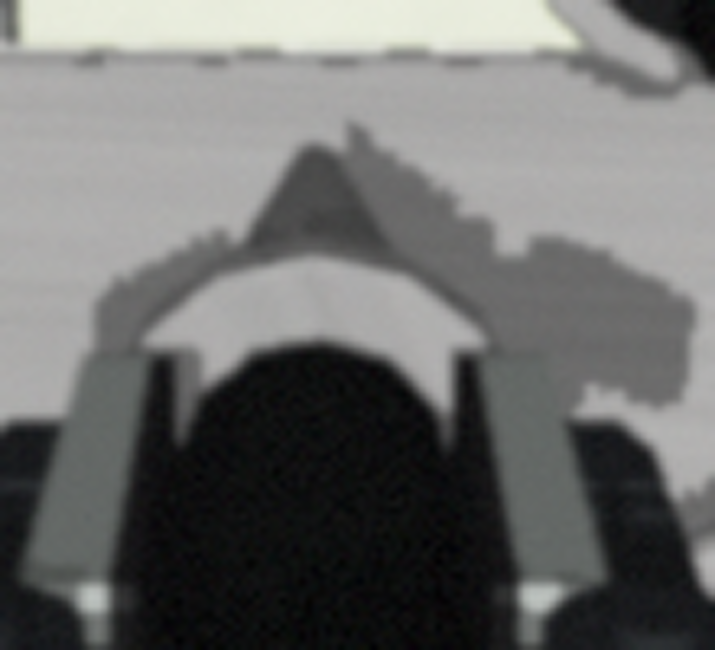

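Emit:
move_arm(
  deltas=[0.55,0.36,0,0,0,0,-0.7,0,0,0,-0.7,0,0,0,-0.7,0,0,0,-0.4,0,0,0,0,0,0,0,0,0],
)

```text
time_s: 22.12
position: [0.466, -0.0723, 0.17]
tool_rot: [2.192, 0.066, -2.19]
ft_force: [0.5, -0.2, -1.6]
width: 0.0207
```

Run:
```python
from h import *
s=sense();print(s['position'],s['ft_force'],s['width'])
grab('wrist','w10');crop('w10',230,150,330,220,8,'c19');grab('side','s10');crop('s10',290,180,360,240,10,'c20')
```

```text
[ 0.46599022 -0.07233247  0.17000823] [ 0.50882065 -0.15564495 -1.5657408 ] 0.020742826244806053
```

View pics/c19.png

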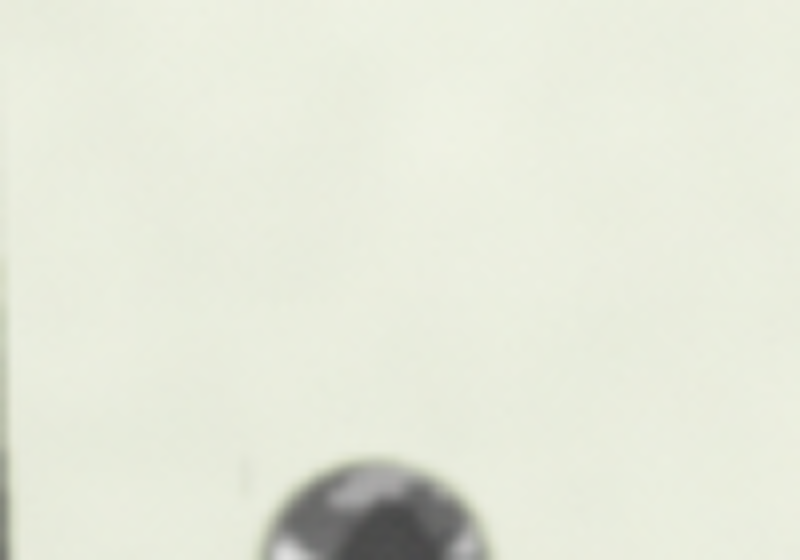

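View pics/c20.png

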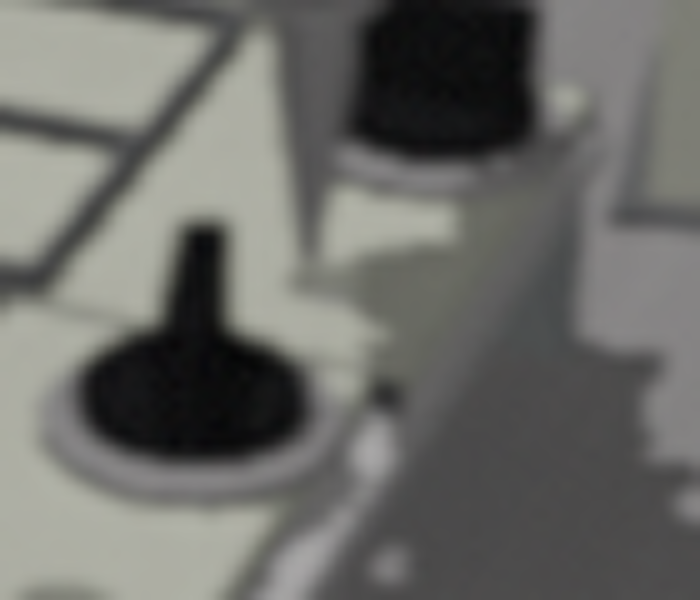

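Emit:
move_arm(
  deltas=[0,0.03,0,0,0,0,-0.25,0,0,0,-0.25,0,0,0,0,0],
)

```text
time_s: 22.72
position: [0.4645, -0.0717, 0.148]
tool_rot: [2.188, 0.066, -2.194]
ft_force: [-1.0, -0.7, -1.6]
width: 0.021
```

Emit:
move_arm(
  deltas=[0,0,-0.2,0,0,0,-0.2,0,0,0,0,0],
)

```text
time_s: 23.1
position: [0.4638, -0.0717, 0.132]
tool_rot: [2.187, 0.066, -2.196]
ft_force: [-4.6, -0.5, -2.6]
width: 0.0207
```

Emit:
move_arm(
  deltas=[0,0,-0.2,0,0,0,-0.2,0,0,0,0,0],
)

```text
time_s: 23.48
position: [0.4648, -0.0715, 0.1165]
tool_rot: [2.19, 0.066, -2.193]
ft_force: [-3.4, 0.4, -3.9]
width: 0.0206
```

Emit:
move_arm(
  deltas=[0,0,-0.2,0,0,0,-0.2,0,0,0,0,0],
)

```text
time_s: 23.85
position: [0.4653, -0.0717, 0.1005]
tool_rot: [2.191, 0.065, -2.192]
ft_force: [-2.9, 0.4, -3.3]
width: 0.0208
```

Emit:
move_arm(
  deltas=[0,0,-0.1,0,0,0,-0.1,0,0,0,-0.05,0,0,0,0,0],
)

```text
time_s: 24.35
position: [0.4663, -0.0716, 0.0944]
tool_rot: [2.193, 0.065, -2.19]
ft_force: [-14.5, 2.1, 31.5]
width: 0.0204
```

Emit:
move_arm(
  deltas=[0,0,0.06,0,0,0,0,0,0,0,0,0,0,0,0,0],
  claw=42,
)

```text
time_s: 24.85
position: [0.4657, -0.0718, 0.0935]
tool_rot: [2.191, 0.065, -2.191]
ft_force: [0.0, -0.3, -0.0]
width: 0.0418
```

Emit:
move_arm(
  deltas=[0,0,0.3,0,0,0,0.6,0,0,0,0.8,0,0,0,0.8,0,0,-0.6,0.3,0,0,-0.7,0,0,0,-0.7,0,0,0,0,0,0,0,0,0,0],
)

```text
time_s: 25.98
position: [0.4655, -0.151, 0.206]
tool_rot: [2.191, 0.066, -2.191]
ft_force: [-0.5, 0.1, -0.0]
width: 0.0419
```

Run:
```python
from h import *
s=sense();print(s['position'],s['qpos'])
grab('wrist','w11');crop('w11',180,120,380,270,4,'c21')
```

```text
[ 0.46552683 -0.15098768  0.20600467] [ 2.53175250e-01  2.29431928e-01 -8.76755461e-03  2.01239185e+00
  1.99658059e-03  8.99583989e-01 -1.26731020e+00]
```

View pics/c21.png

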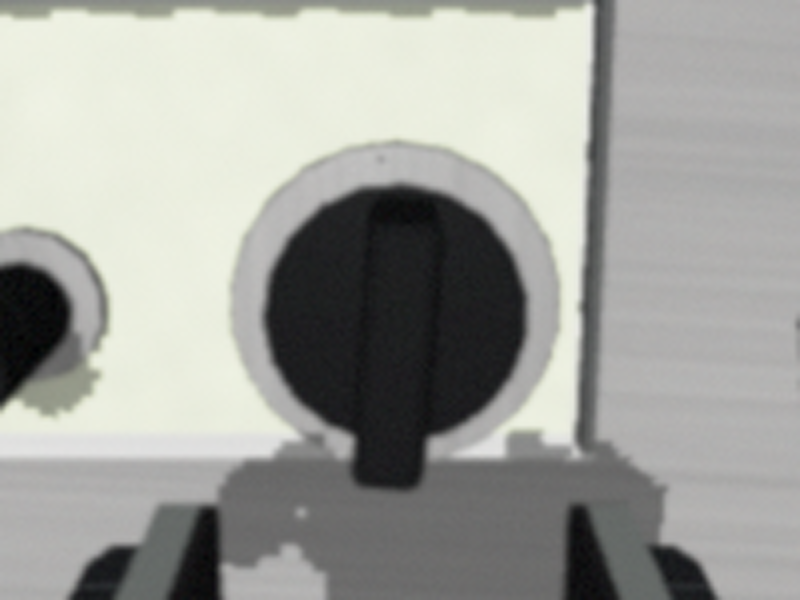

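Run:
```python
from h import *
f=lambda x,y:(180+(x+.5)/4-.5,120+(y+.5)/4-.5)
A=atz(f(406,222),.125,'w11');B=atz(f(388,485),.125,'w11');d=A-B;print((A+B)/2+[0,.0024,0],np.linalg.norm(d),np.degrees(np.arctan2(d[1],d[0])))
```

```text
[ 0.46879315 -0.15164508  0.125     ] 0.050765813773585765 -0.2441671099959019
```

Emit:
move_arm(
  deltas=[0.085,-0.015,0,-0.6,0,0,-0.7,0,0,0,-0.7,0,0,0,-0.7,0,0,0,-0.52,0,0,0,0,0,0,0,0,0],
)

```text
time_s: 26.9
position: [0.4695, -0.1518, 0.1016]
tool_rot: [-2.221, 0.003, 2.219]
ft_force: [0.5, -0.3, 0.3]
width: 0.042
```

Emit:
move_arm(
  deltas=[0,0,0,0,0,0,0,0,0,0,0,0,0,0,0,0,0,0,0,0],
  claw=5,
  newtons=40,
)

```text
time_s: 27.52
position: [0.4695, -0.1515, 0.102]
tool_rot: [-2.221, 0.003, 2.218]
ft_force: [-1.5, 2.6, 5.6]
width: 0.0132
```

Emit:
move_arm(
  deltas=[0,0,0,-1,0,0,0,-1,0,0,0,-1,0,0,0,-1,0,0,0,-1,0,0,0,-1,0,0,0,-1,0,0,0,-1,0,0,0,-1,0,0,0,-1,0,0,0,-1,0,0,0,-1,0,0,0,-0.8,0,0,0,0,0,0,0,0],
)

```text
time_s: 29.4
position: [0.4677, -0.1536, 0.102]
tool_rot: [-1.374, 1.095, 1.375]
ft_force: [-6.1, -2.2, 10.2]
width: 0.0129
```

Run:
```python
from h import *
s=sense();T=R.from_rotvec(s['tool_rot']).as_matrix();print(np.degrees(np.arctan2(T[1,1],T[0,1])),s['ft_force'],s['ft_torque'],s['width'],s['qpos'])
```

```text
-167.01566271736195 [-6.08594112 -2.2377524  10.18727251] [-0.69245144  1.37401101  0.0693152 ] 0.012878961304924651 [-0.02193728  0.40178015  0.32549079  2.09965605 -0.20103684  0.67029781
 -2.47722961]
```

Now release, rise, return the turn (+13.4) and check the knob.

Emit:
move_arm(
  deltas=[0,0,0,0,0,0,0,0,0,0,0,0],
  claw=42,
)

```text
time_s: 29.78
position: [0.469, -0.1521, 0.1009]
tool_rot: [-1.375, 1.093, 1.375]
ft_force: [-0.0, -0.6, 0.8]
width: 0.0419
```

Emit:
move_arm(
  deltas=[0,0,0.6,0,0,0,0.8,0,0,0,0.8,1,0,0.1,0.4,1,0,0,0,1,0,0,0,1,0,0,0,1,0,0,0,1,0,0,0,1,0,0,0,1,0,0,0,1,0,0,0,1,0,0,0,1,0,0,0,1,0,0,0,1,0,0,0,0.4,0,0,0,0,0,0,0,0],
)

```text
time_s: 32.02
position: [0.4688, -0.1483, 0.2048]
tool_rot: [2.191, 0.064, -2.192]
ft_force: [0.8, -0.2, -0.9]
width: 0.0422
```

Run:
```python
from h import *
s=sense();print(s['position'],s['qpos']);T=R.from_rotvec(s['tool_rot']).as_matrix();print(np.degrees(np.arctan2(T[1,1],T[0,1])))
grab('wrist','w12')
```

```text
[ 0.46883159 -0.14830841  0.20482889] [ 0.10794227  0.23096362  0.14961874  2.01690667 -0.04364558  0.89677255
 -1.23109453]
-86.63086647177609
```

View pics/w12.png

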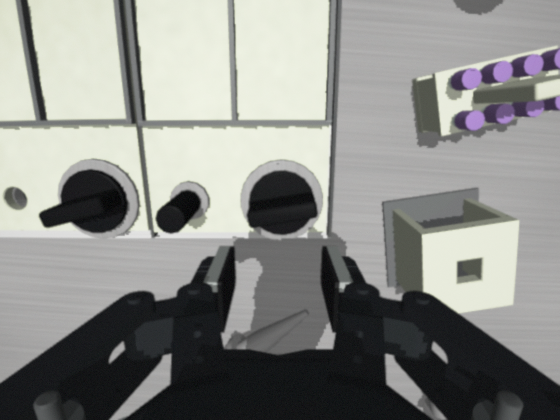

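Emit:
move_arm(
  deltas=[-0.08,0.65,0,0,0,0.65,0,0,0,0.61,0,0,0,0,-0.7,0,0,0,-0.7,0,0,0,-0.7,0,0,0,-0.66,0,0,0,0,0,0,0,0,0],
)

```text
time_s: 33.2
position: [0.4663, -0.072, 0.0952]
tool_rot: [2.192, 0.065, -2.19]
ft_force: [-0.0, -0.2, 0.3]
width: 0.0422
```

Emit:
move_arm(
  deltas=[0,0,0,0,0,0,0,0,0,0,0,0,0,0,0,0,0,0,0,0],
  claw=10,
  newtons=60,
)

```text
time_s: 33.83
position: [0.4665, -0.0719, 0.0957]
tool_rot: [2.193, 0.065, -2.189]
ft_force: [-1.1, -0.0, 7.0]
width: 0.0204
```

Emit:
move_arm(
  deltas=[0,0,0.3,0,0,0,0.4,0,0,0,0.4,0,0,0,0.5,0,0,0,0.7,0,0,0,0.8,0,0,0,0.8,0,0,0,0.5,0,-0.2,-0.6,0,0,-0.2,-0.9,0,0,-0.2,-1,0,0,-0.2,-1,0,0,-0.3,-1,0,0,-0.2,-1,0,0,-0.1,-0.8,0,0,0,-0.3,0,0,0,0,0,0,0,0,0,0],
)

```text
time_s: 36.08
position: [0.4101, -0.3343, 0.2704]
tool_rot: [2.191, 0.069, -2.191]
ft_force: [-0.5, -1.1, -1.6]
width: 0.0206
```

Run:
```python
from h import *
s=sense();print(s['position'],s['width'],s['ft_force'])
grab('wrist','w13');grab('top','t13')
```

```text
[ 0.4100898  -0.33432207  0.27042869] 0.020552787127085307 [-0.53739219 -1.13757253 -1.59019998]
```

View pics/w13.png

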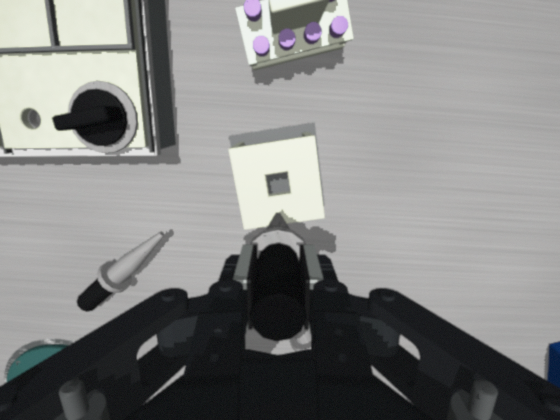

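Run:
```python
from h import *
crop('w13',220,130,340,240,6,'c22')
print(atz((277.7,183.5),.082,'w13')+[0,.0024,0])
```

```text
[ 0.40921202 -0.3343366   0.082     ]
```

View pics/c22.png

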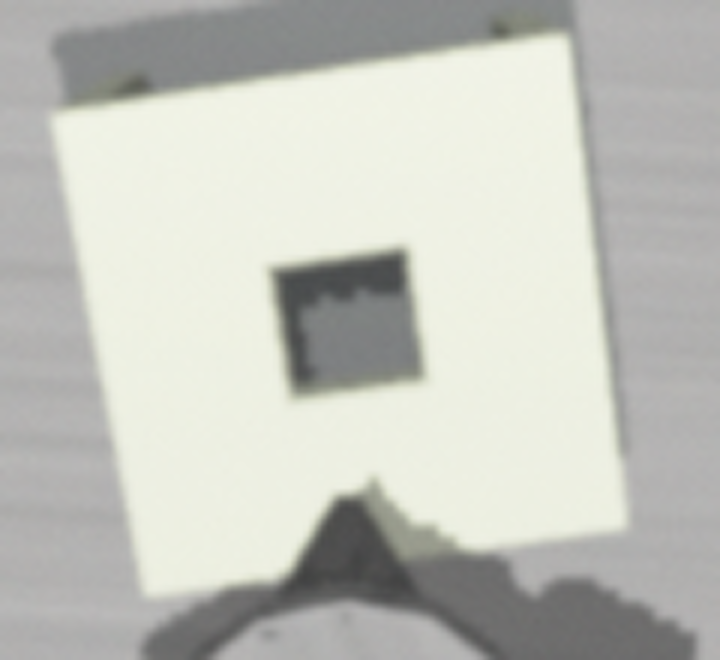

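Emit:
move_arm(
  deltas=[0,0,-0.7,0,0,0,-0.7,0,0,0,-0.7,0,0,0,-0.3,0,0,0,0,0,0,0,0,0],
)

```text
time_s: 36.92
position: [0.4103, -0.3363, 0.1756]
tool_rot: [2.192, 0.064, -2.189]
ft_force: [-0.4, -0.4, -1.3]
width: 0.0208
```

Run:
```python
from h import *
s=sense();print(s['position'],s['ft_force'])
grab('wrist','w14');crop('w14',220,150,340,240,6.5,'c23')
```

```text
[ 0.41034538 -0.33629915  0.17556386] [-0.4074442  -0.44336856 -1.31297987]
```

View pics/c23.png

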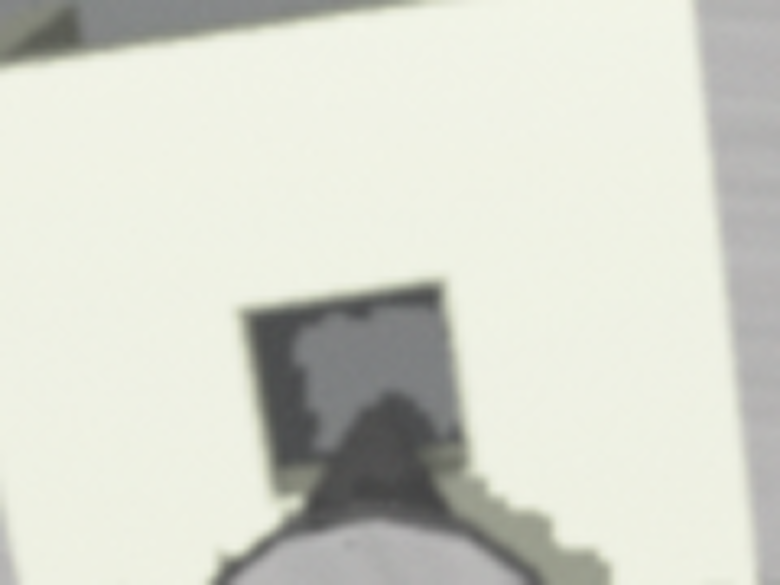

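Emit:
move_arm(
  deltas=[0,0.06,0,0,0,0,-0.3,0,0,0,-0.3,0,0,0,0,0],
)

```text
time_s: 37.48
position: [0.4087, -0.3329, 0.1489]
tool_rot: [2.189, 0.067, -2.195]
ft_force: [-0.6, 0.9, -1.7]
width: 0.0202
```

Emit:
move_arm(
  deltas=[0,0,-0.3,0,0,0,-0.3,0,0,0,-0.3,0,0,0,-0.2,0,0,0,0,0],
)

```text
time_s: 38.1
position: [0.4095, -0.3333, 0.1058]
tool_rot: [2.191, 0.066, -2.192]
ft_force: [0.7, -0.9, -1.7]
width: 0.0207
```

Emit:
move_arm(
  deltas=[0,0,-0.2,0,0,0,-0.05,0,0,0,0,0],
)

```text
time_s: 38.48
position: [0.4096, -0.3335, 0.0968]
tool_rot: [2.191, 0.065, -2.191]
ft_force: [-0.7, 2.0, 2.3]
width: 0.0207
```

Emit:
move_arm(
  deltas=[0,0,0,0,0,0,0,0,0,0,0,0,0,0,0,0],
  claw=50,
)

```text
time_s: 38.98
position: [0.4097, -0.3336, 0.0965]
tool_rot: [2.191, 0.065, -2.191]
ft_force: [-0.2, -0.1, -0.1]
width: 0.0501
```

Emit:
move_arm(
  deltas=[0,0,0.4,0,0,0,0.8,0,0,0,0.8,0,0,0,0.8,0,0,0,0.8,0,0,0,0.6,0,0,0,0,0,0,0,0,0],
)

```text
time_s: 39.98
position: [0.4093, -0.3332, 0.2643]
tool_rot: [2.191, 0.066, -2.192]
ft_force: [-0.7, 0.2, 0.6]
width: 0.0501
```

Run:
```python
from h import *
s=sense();print(s['position'],s['ft_force'],s['qpos'])
for n in('wrist','side','top'): grab(n,n[0]+'15')
a=cv2.imread('pics/w15.png');cv2.imwrite('pics/c24.png',a)
crop('s15',200,120,440,280,3.3,'c25');crop('t15',220,110,430,310,3.8,'c26')
```

```text
[ 0.40926213 -0.33320972  0.26426762] [-0.65891796  0.15157862  0.60533574] [ 0.33552915  0.22455274  0.33253959  1.88369158 -0.08408974  1.04733441
 -0.80882401]
```

View pics/w15.png

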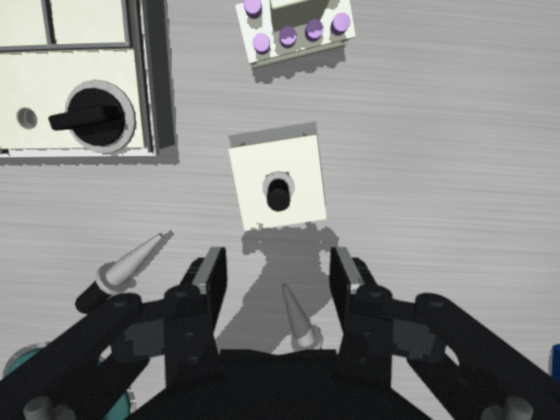

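View pics/c25.png

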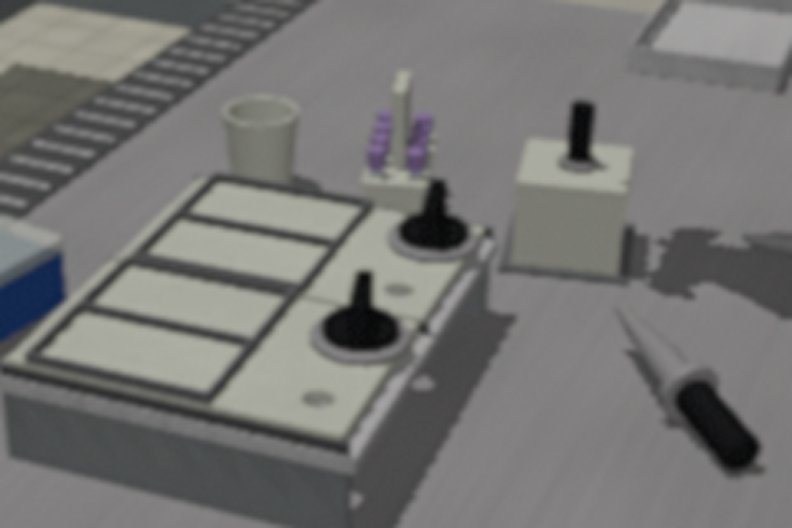

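View pics/c26.png

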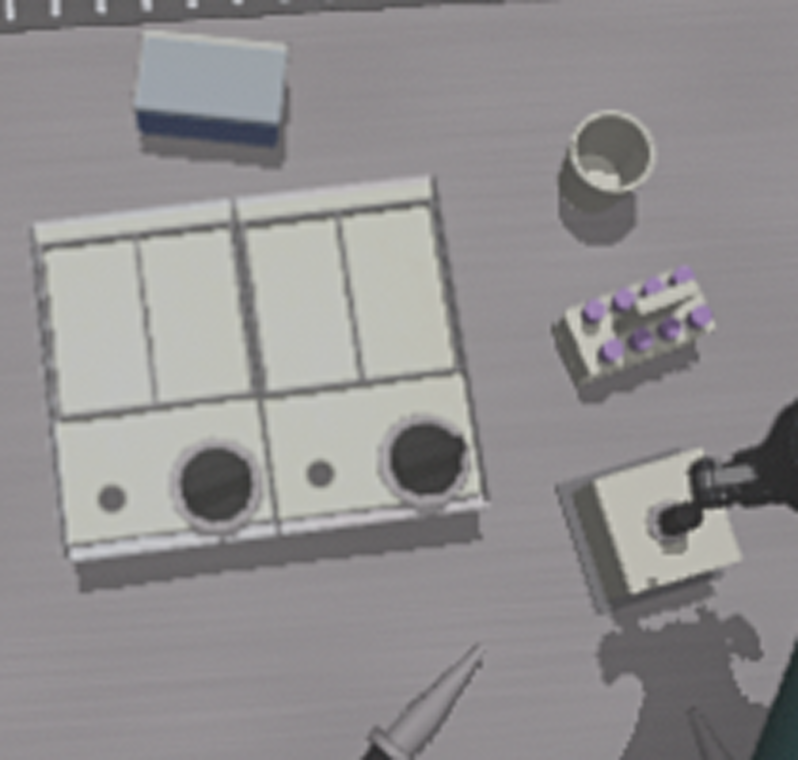

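Emit:
move_arm(
  deltas=[0.5,0,0.3,0,0.7,0,0.4,0,0.8,0,0.3,0,0.8,0,0,0,0,0,0,0,0,0,0,0],
  claw=60,
)

```text
time_s: 40.88
position: [0.5206, -0.3337, 0.3034]
tool_rot: [2.189, 0.065, -2.194]
ft_force: [-0.3, -0.4, -0.4]
width: 0.0601
```

Run:
```python
from h import *
s=sense();print(s['position'])
grab('wrist','w16')
```

```text
[ 0.52060351 -0.33367991  0.30343119]
```

View pics/w16.png

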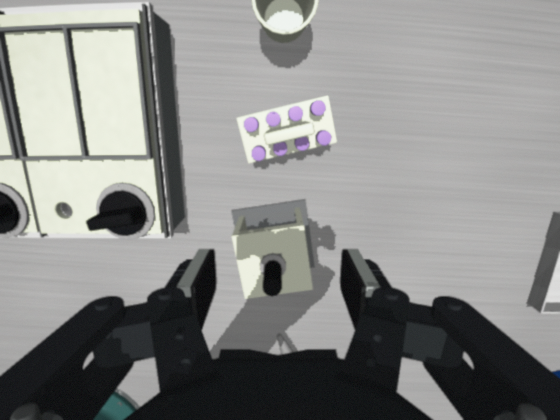

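View pics/t15.png

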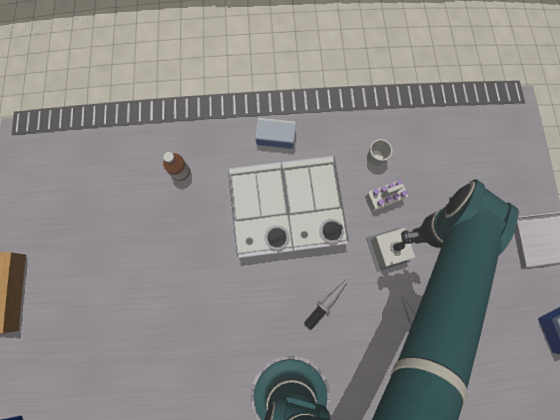

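Run:
```python
from h import *
crop('w16',225,85,350,175,6,'c27')
```

```text
(no output)
```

View pics/c27.png

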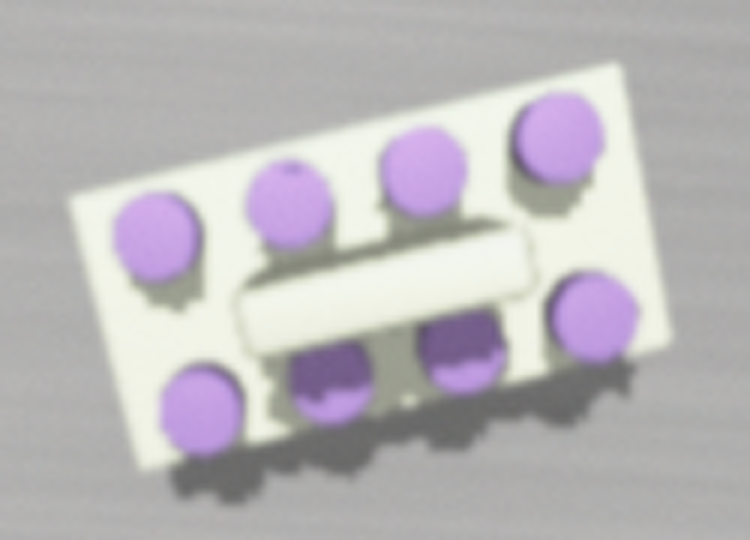

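Run:
```python
from h import *
f=lambda x,y:(225+(x+.5)/6-.5,85+(y+.5)/6-.5)
b=np.array([0,.0024,0])
A=atz(f(243,322),.128,'w16')+b;B=atz(f(533,261),.128,'w16')+b;d=B-A
print((A+B)/2,np.linalg.norm(d),np.degrees(np.arctan2(d[1],d[0])))
# long edge of body
C=atz(f(70,200),.064,'w16');D=atz(f(622,65),.064,'w16');d=D-C;print(np.linalg.norm(d),np.degrees(np.arctan2(d[1],d[0])))
c1=lambda x,y:(220+(x+.5)/3.8-.5,110+(y+.5)/3.8-.5)
print(tri([(f(388,291),'w16'),(c1(666,294),'top0','top')]))
```

```text
[ 0.5733396  -0.34188649  0.128     ] 0.04848130314484742 -74.8958688781228
0.10943380448631873 -73.33357342929219
(array([ 0.57499633, -0.34280685,  0.13024456]), [np.float64(0.0020572841265495433), np.float64(0.0020572841265497585)])
```

Emit:
move_arm(
  deltas=[0.3,-0.05,-0.2,-1,0.3,-0.05,-0.2,-1,0.3,-0.05,-0.2,-1,0.3,-0.05,-0.2,-1,0.12,0,-0.2,-1,0,0,-0.2,-1,0,0,-0.2,-1,0,0,-0.2,-1,0,0,-0.2,-1,0,0,-0.2,-1,0,0,0,-1,0,0,0,-1,0,0,0,-0.8,0,0,0,0,0,0,0,0],
  claw=45,
)

```text
time_s: 42.8
position: [0.574, -0.3417, 0.2246]
tool_rot: [-1.42, 1.057, 1.42]
ft_force: [0.5, -0.5, -0.3]
width: 0.0449
```

Run:
```python
from h import *
s=sense();print(s['position'],s['qpos']);T=R.from_rotvec(s['tool_rot']).as_matrix();print(np.degrees(np.arctan2(T[1,1],T[0,1])),T.round(3))
grab('wrist','w17')
```

```text
[ 0.57395886 -0.34173688  0.22464187] [ 0.0923718   0.54522011  0.56942902  1.59098998 -0.31932127  1.09973959
 -2.10879905]
-163.34747855989048 [[-0.    -0.958 -0.287]
 [ 0.    -0.287  0.958]
 [-1.    -0.     0.   ]]
```

View pics/w17.png

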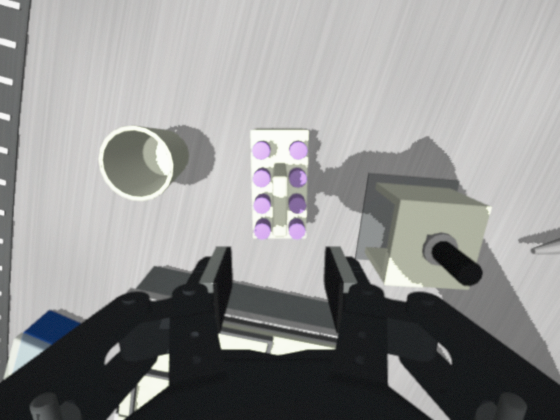

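Run:
```python
from h import *
crop('w17',230,115,330,250,5,'c28')
p=np.load('pics/w17.npz')['p'];print(proj(np.array([p[0],p[1],.128]),'w17'))
```

```text
[277.44018157 209.70130965]
```

View pics/c28.png

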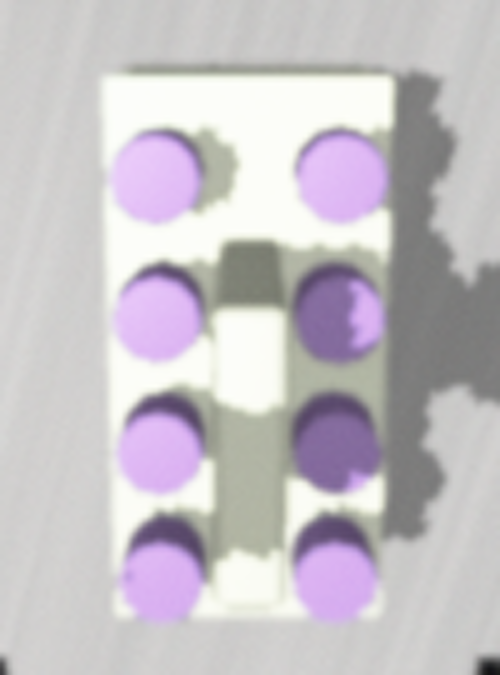

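Emit:
move_arm(
  deltas=[0,-0.05,-0.7,0,0,0,-0.8,0,0,0,-0.8,0,0,0,-0.7,0,0,0,-0.44,0,0,0,0,0,0,0,0,0],
)

```text
time_s: 43.72
position: [0.5751, -0.3442, 0.0881]
tool_rot: [-1.421, 1.058, 1.418]
ft_force: [0.0, 0.6, -1.0]
width: 0.0448
```

Emit:
move_arm(
  deltas=[0,0,0,0,0,0,0,0,0,0,0,0,0,0,0,0,0,0,0,0],
  claw=3,
  newtons=70,
)

```text
time_s: 44.35
position: [0.5748, -0.3437, 0.0877]
tool_rot: [-1.42, 1.057, 1.419]
ft_force: [-1.0, 0.4, 5.8]
width: 0.0112
```

Run:
```python
from h import *
c=lambda x,y:(220+(x+.5)/3.8-.5,110+(y+.5)/3.8-.5)
P=[atz(c(*q),.081,'t15') for q in [(344,217),(432,205),(456,370),(365,381)]];print('top',np.round(P,4),np.mean(P,0))
crop('w16',55,10,185,170,4.5,'c29')
```

```text
top [[ 0.6677 -0.1083  0.081 ]
 [ 0.6731 -0.1791  0.081 ]
 [ 0.5384 -0.1845  0.081 ]
 [ 0.5345 -0.1132  0.081 ]] [ 0.6034352  -0.14627647  0.081     ]
```

View pics/c29.png

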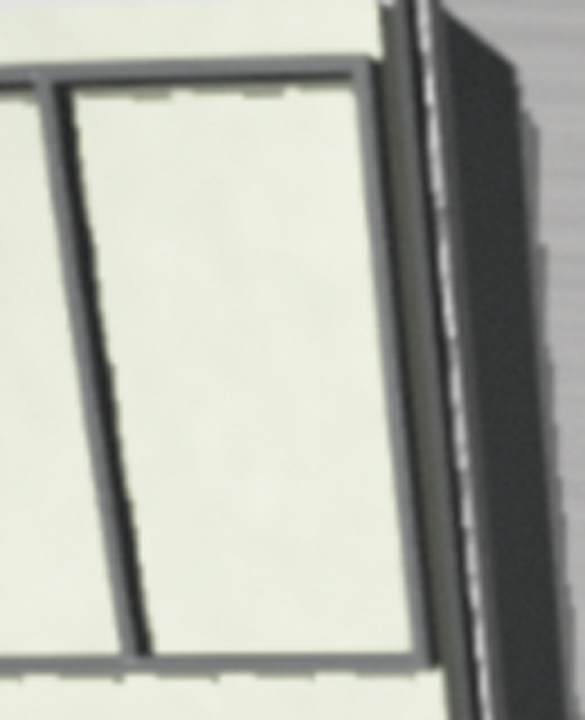

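Run:
```python
from h import *
f=lambda x,y:(55+(x+.5)/4.5-.5,10+(y+.5)/4.5-.5)
P=[atz(f(*q),.089,'w16')+[0,.0024,0] for q in [(58,78),(353,72),(413,655),(130,657)]];print(np.round(P,4),np.mean(P,0))
u=np.array([np.cos(.0597),np.sin(.0597)]);v=np.array([-u[1],u[0]])
hole=np.array([.4652,-.0718])
d=np.mean(P,0)[:2]-hole;print(d@u,d@v)
```

```text
[[ 0.6698 -0.1033  0.089 ]
 [ 0.6733 -0.173   0.089 ]
 [ 0.54   -0.1811  0.089 ]
 [ 0.5357 -0.1079  0.089 ]] [ 0.6047048  -0.14135049  0.089     ]
0.13510657622695343 -0.07775007113043536
```

Emit:
move_arm(
  deltas=[0,0,0.3,0,0,0,0.6,0,0,0,0.7,0,0,0,0.7,0,0,0,0.7,0,0,0,0.5,0,0,0,0,1,0,0,0,1,0,0,0,1,0,0,0,1,0,0,0,1,0,0,0,1,0,0,0,1,0,0,0,1,0,0,0,1,0,0,0,1,0,0,0,1,0,0,0,1,0,0,0,0.8,0,0,0,0],
)

```text
time_s: 46.85
position: [0.5739, -0.3434, 0.2264]
tool_rot: [2.191, 0.065, -2.194]
ft_force: [-0.4, -0.0, -4.2]
width: 0.0114
```

Emit:
move_arm(
  deltas=[0.1,0.5,0,0,0.1,0.7,0,0,0.1,0.7,0,0,0.1,0.7,0,0,0.1,0.7,0,0,0.1,0.7,0,0,0.1,0.6,0,0,0.05,0.47,0,0,0,0,0,0,0,0,0,0],
)

```text
time_s: 48.1
position: [0.6042, -0.1418, 0.2269]
tool_rot: [2.191, 0.063, -2.192]
ft_force: [-0.7, 0.2, -3.2]
width: 0.0112
```

Run:
```python
from h import *
s=sense();print(s['position'],s['qpos'],s['width'],s['ft_force']);T=R.from_rotvec(s['tool_rot']).as_matrix();print(np.degrees(np.arctan2(T[1,1],T[0,1])))
for n in('wrist','side'): grab(n,n[0]+'18')
crop('s18',200,80,420,260,3.6,'c30')
```

```text
[ 0.60417349 -0.14183129  0.2269329 ] [ 0.00840444  0.4222262   0.22171398  1.69584582 -0.10375002  1.03504223
 -1.24821271] 0.011156028234230696 [-0.65044963  0.24433887 -3.17818643]
-86.66070250054405
```

View pics/w18.png

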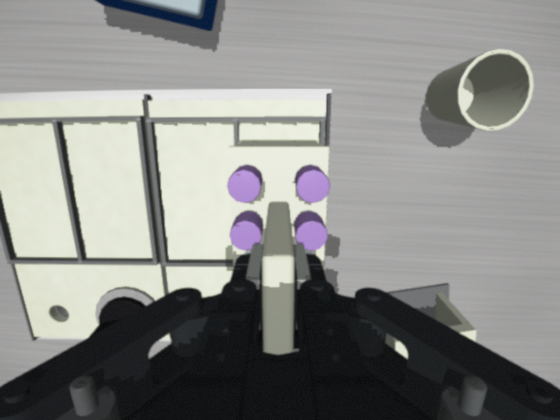

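View pics/c30.png

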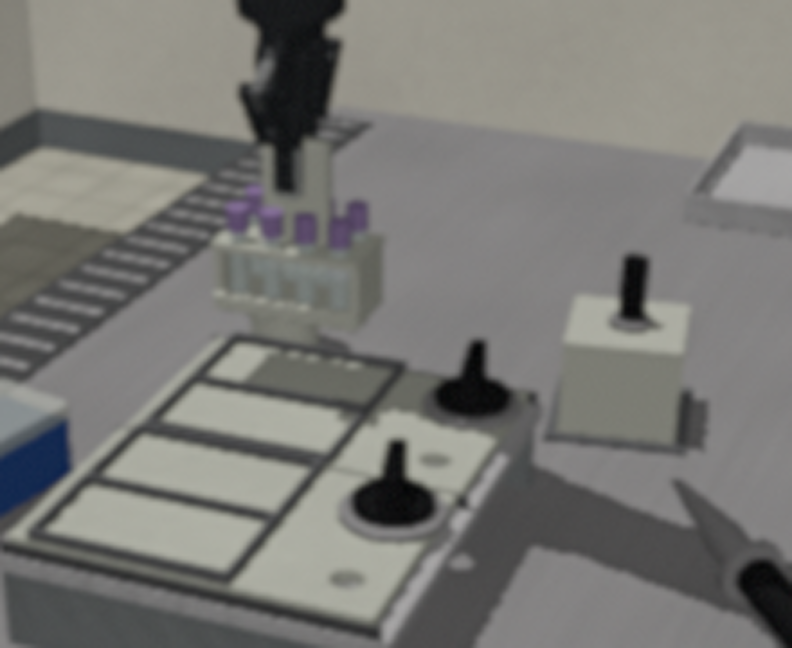

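Run:
```python
from h import *
p=np.load('pics/w18.npz')['p']
for q,z in [((278,249),.267),((278,352),.267),((278,203),.218),((279,147),.139+.052)]: print(q,atz(q,z,'w18')-[p[0],p[1],0])
crop('w18',225,130,335,360,2.6,'c31')
```

```text
(278, 249) [ 0.02514552 -0.00094629  0.267     ]
(278, 352) [-0.01881049 -0.00352792  0.267     ]
(278, 203) [ 0.02808044 -0.00091391  0.218     ]
(279, 147) [ 5.29226785e-02 -9.14438061e-05  1.91000000e-01]
```

View pics/c31.png

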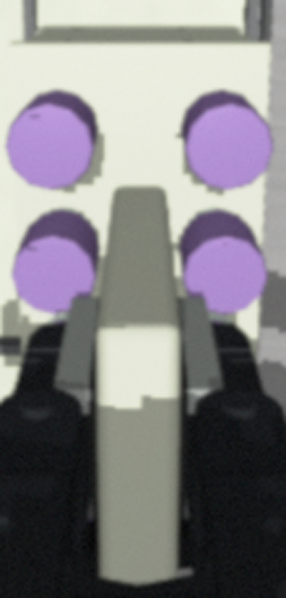

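Emit:
move_arm(
  deltas=[-0.05,0.01,0,0,0,0,-0.4,0,0,0,-0.4,0,0,0,-0.3,0,0,0,-0.2,0,0,0,-0.1,0,0,0,0,0],
)

```text
time_s: 49.08
position: [0.6025, -0.1403, 0.1708]
tool_rot: [2.191, 0.065, -2.191]
ft_force: [-0.5, -0.4, -3.8]
width: 0.0112
```

Run:
```python
from h import *
s=sense();print(s['position'],s['width'],s['ft_force'])
for n in('wrist','side'): grab(n,n[0]+'19')
crop('s19',200,80,420,260,3.6,'c32')
```

```text
[ 0.60250256 -0.14034883  0.17078998] 0.011230089444350978 [-0.4658611  -0.41025705 -3.78605048]
```

View pics/w19.png

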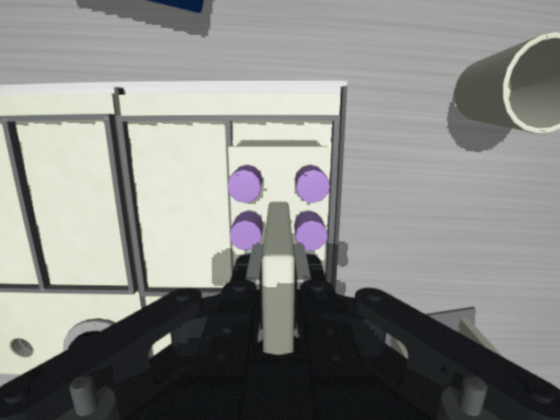

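View pics/c32.png

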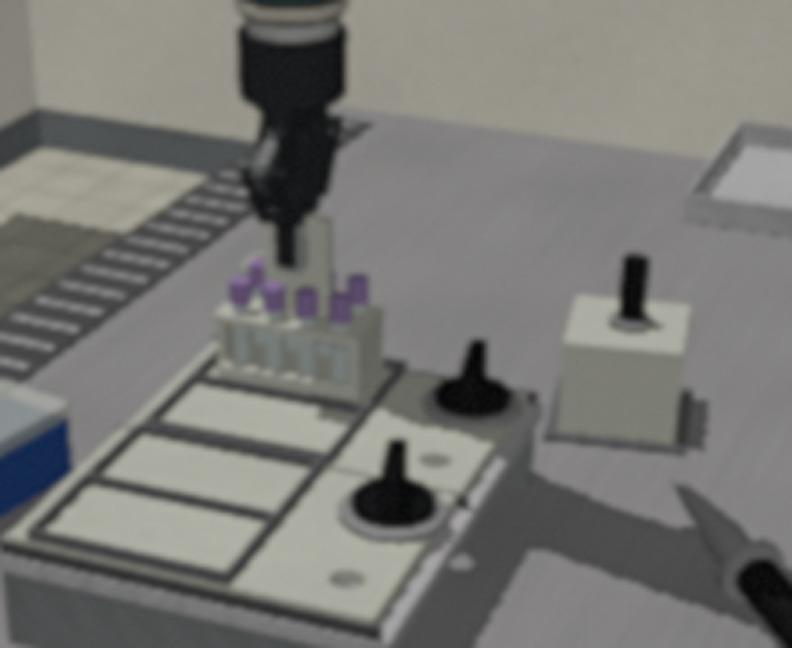

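Emit:
move_arm(
  deltas=[0,-0.05,0,0,0,0,-0.05,0,0,0,-0.04,0,0,0,0,0],
)

```text
time_s: 49.68
position: [0.6027, -0.1428, 0.1687]
tool_rot: [2.192, 0.064, -2.19]
ft_force: [-2.2, 0.1, 4.7]
width: 0.0113
```

Emit:
move_arm(
  deltas=[0,0,0,0,0,0,0,0,0,0,0,0,0,0,0,0],
  claw=30,
)

```text
time_s: 50.18
position: [0.6025, -0.1422, 0.1672]
tool_rot: [2.191, 0.065, -2.191]
ft_force: [-0.4, 0.4, -0.6]
width: 0.03
```

Emit:
move_arm(
  deltas=[0,0,0.3,0,0,0,0.7,0,0,0,0.7,0,0,0,0.8,0,0,0,0.8,0,-0.8,-0.5,0,0,-0.8,-0.7,0,0,-0.8,-0.7,0,0,-0.5,-0.7,0,0,0,-0.8,0,0,0,-0.8,0,0,0,0,0,0,0,0,0,0],
)

```text
time_s: 51.8
position: [0.4867, -0.3096, 0.2997]
tool_rot: [2.192, 0.066, -2.191]
ft_force: [-0.4, 1.0, 0.4]
width: 0.0301
```

Run:
```python
from h import *
s=sense();print(s['position'],s['width'],s['ft_force'])
for n in('wrist','side','top'): grab(n,n[0]+'20')
crop('s20',200,100,440,280,3.3,'c33');crop('t20',220,110,430,310,3.8,'c34')
```

```text
[ 0.48668862 -0.3095599   0.29965088] 0.03005642785761801 [-0.43055565  1.03437441  0.3886592 ]
```

View pics/w20.png

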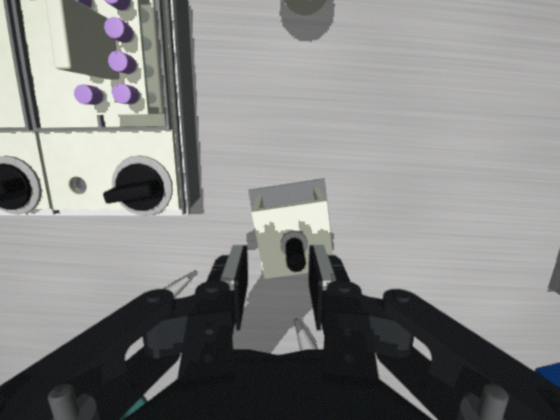

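View pics/c33.png

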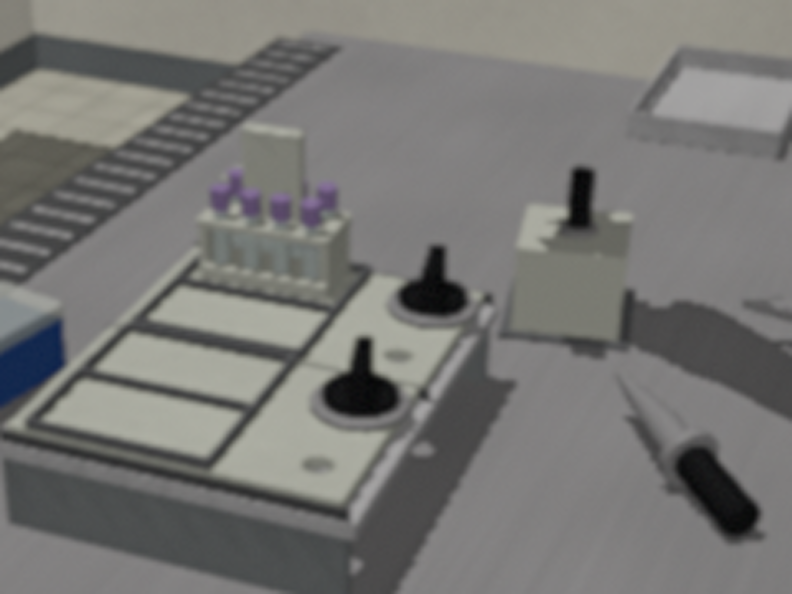

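View pics/c34.png

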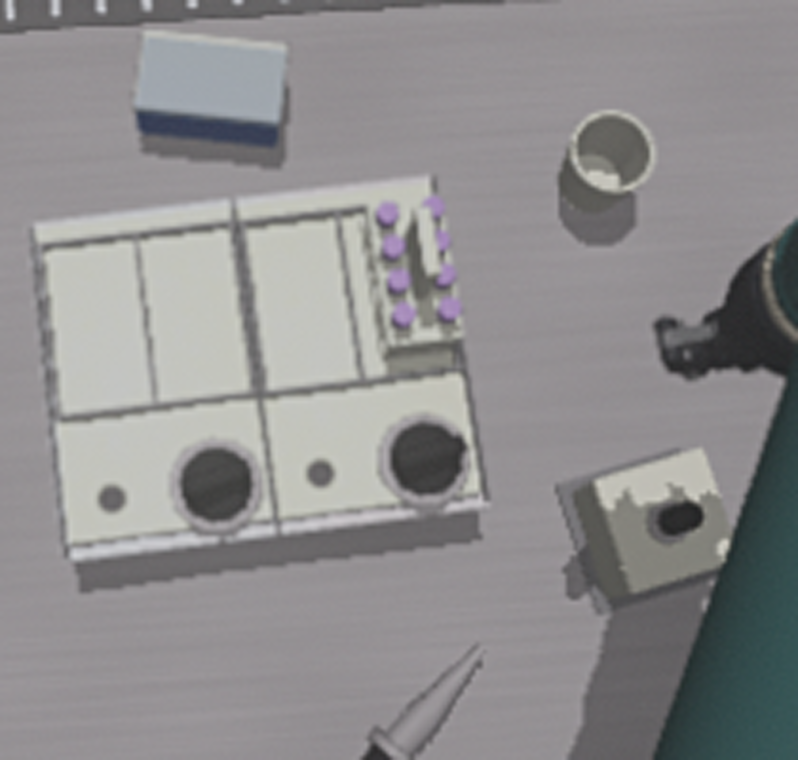

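Emit:
move_arm(
  deltas=[0,0.7,0.2,0,0.2,0.8,0.3,0,0.3,0.8,0.3,0,0.3,0.8,0.2,0,0.2,0.8,0,0,0,0,0,0,0,0,0,0],
)

```text
time_s: 52.82
position: [0.5262, -0.1545, 0.3394]
tool_rot: [2.191, 0.065, -2.191]
ft_force: [-0.4, -0.3, -0.6]
width: 0.0297
```

Run:
```python
from h import *
s=sense();print(s['position'])
grab('wrist','w21')
```

```text
[ 0.52621641 -0.15449698  0.33938728]
```

View pics/w21.png

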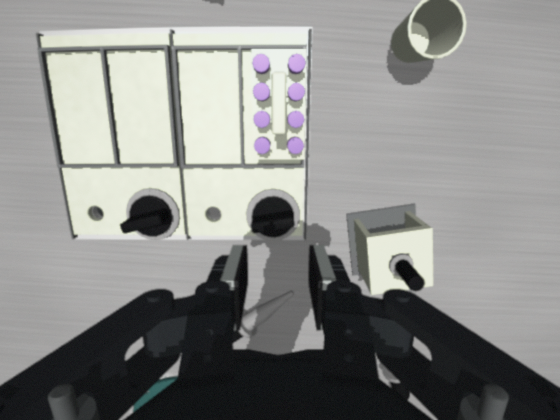

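Run:
```python
from h import *
crop('w21',165,20,320,250,3,'c35')
```

```text
(no output)
```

View pics/c35.png

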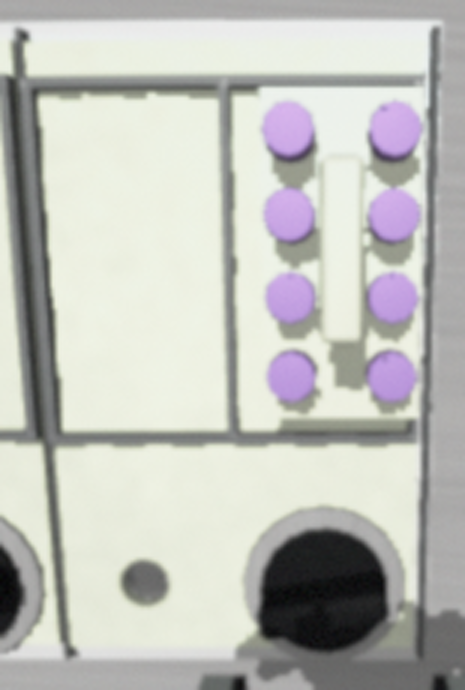

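Run:
```python
from h import *
f=lambda x,y:(165+(x+.5)/3-.5,20+(y+.5)/3-.5); b=[0,.0024,0]
A=atz(f(340,157),.209,'w21')+b;B=atz(f(344,340),.209,'w21')+b;print('handle',A,B,(A+B)/2)
for q,z in[((260,87),.145),((425,84),.145),((417,420),.145),((262,420),.145)]: print('bodytop?',atz(f(*q),z-.012,'w21')+b)
print('base near',[(atz(f(*q),.083,'w21')+b).round(4) for q in[(282,430),(408,430)]])
C=[(232,85),(425,80),(415,432),(237,435)]
P=[atz(f(*q),.087,'w21')+b for q in C];print(np.round(P,4),np.mean(P,0))
print('holes',atz(f(145,582),.081,'w21')+b,atz((95.5,213),.081,'w21')+b)
c=lambda x,y:(220+(x+.5)/3.8-.5,110+(y+.5)/3.8-.5)
print('top handle',atz(c(425,206),.209,'t20'),atz(c(433,275),.209,'t20'))
```

```text
handle [ 0.62965025 -0.14869607  0.209     ] [ 0.58147284 -0.15273026  0.209     ] [ 0.60556155 -0.15071317  0.209     ]
bodytop? [ 0.65949665 -0.11997057  0.133     ]
bodytop? [ 0.66381451 -0.17559571  0.133     ]
bodytop? [ 0.55002217 -0.18206555  0.133     ]
bodytop? [ 0.54660956 -0.12513173  0.133     ]
base near [array([ 0.5357, -0.1301,  0.083 ]), array([ 0.5389, -0.1832,  0.083 ])]
[[ 0.6679 -0.1053  0.087 ]
 [ 0.6741 -0.1789  0.087 ]
 [ 0.5388 -0.1859  0.087 ]
 [ 0.5331 -0.1116  0.087 ]] [ 0.60345544 -0.14540731  0.087     ]
holes [ 0.46418191 -0.07223191  0.081     ] [0.4554799  0.08688326 0.081     ]
top handle [ 0.63208701 -0.15175909  0.209     ] [ 0.58149979 -0.15238066  0.209     ]
```

Emit:
move_arm(
  deltas=[0.6,0.03,-0.5,0,0.7,0.03,-0.6,0,0.6,0.03,-0.6,0,0,0,-0.3,0,0,0,0,0,0,0,0,0],
  claw=42,
)

```text
time_s: 53.62
position: [0.6021, -0.1516, 0.2605]
tool_rot: [2.193, 0.063, -2.19]
ft_force: [0.4, -0.1, 1.1]
width: 0.0421
```

Run:
```python
from h import *
s=sense();print(s['position'])
grab('wrist','w22');p=np.load('pics/w22.npz')['p'];print(proj(np.array([p[0],p[1],.209]),'w22'))
grab('side','s22');crop('s22',230,90,350,210,5,'c36')
```

```text
[ 0.60213751 -0.15157909  0.26050405]
[273.92541054 226.71227796]
```

View pics/w22.png

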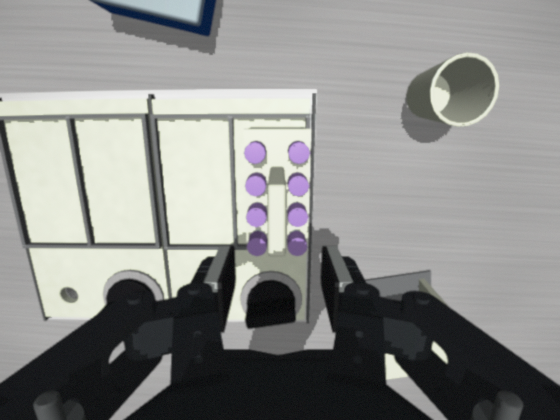

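View pics/c36.png

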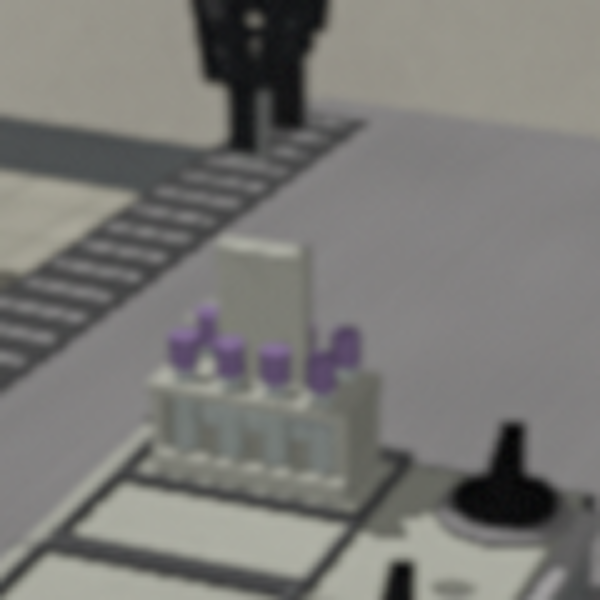

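Emit:
move_arm(
  deltas=[0.1,0,-0.4,0,0,0,-0.7,0,0,0,-0.7,0,0,0,-0.45,0,0,0,0,0,0,0,0,0],
)

```text
time_s: 54.48
position: [0.6071, -0.1509, 0.1701]
tool_rot: [2.193, 0.065, -2.189]
ft_force: [1.0, -0.6, 0.1]
width: 0.0419
```

Emit:
move_arm(
  deltas=[0,0,0,0,0,0,0,0,0,0,0,0,0,0,0,0,0,0,0,0],
  claw=3,
  newtons=60,
)

```text
time_s: 55.1
position: [0.607, -0.1505, 0.1703]
tool_rot: [2.193, 0.066, -2.19]
ft_force: [-0.2, 1.0, 4.8]
width: 0.0114
```

Emit:
move_arm(
  deltas=[0,0,0.1,0,0,0,0.1,0,-0.05,0.1,0,0,0,0.07,0,0,0,0,0,0,0,0,0,0],
)

```text
time_s: 55.85
position: [0.6044, -0.1439, 0.1772]
tool_rot: [2.191, 0.065, -2.191]
ft_force: [-0.0, 0.1, -3.4]
width: 0.0112
```

Run:
```python
from h import *
s=sense();print(s['position'],s['ft_force'],s['width'])
grab('wrist','w23');crop('w23',200,80,360,260,3.3,'c37')
```

```text
[ 0.60439343 -0.14392706  0.17716119] [-0.00748247  0.06416233 -3.39807407] 0.011193399430074618
```

View pics/c37.png

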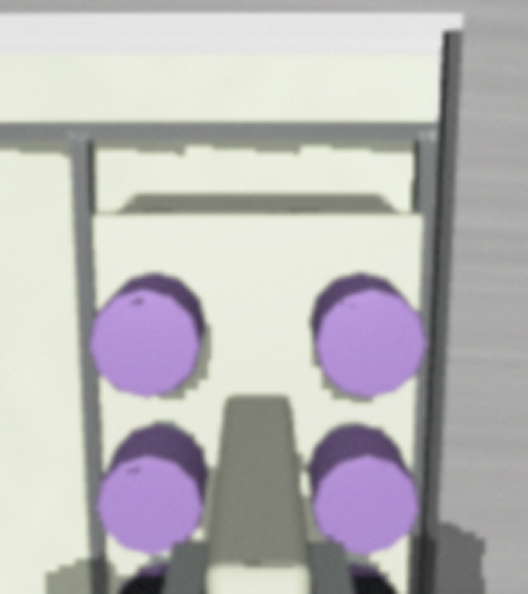

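Emit:
move_arm(
  deltas=[0,0,-0.1,0,0,0,-0.08,0,0,0,-0.04,0,0,0,0,0],
)

```text
time_s: 56.4
position: [0.6049, -0.1439, 0.1703]
tool_rot: [2.193, 0.065, -2.19]
ft_force: [-4.0, 1.4, 8.8]
width: 0.0115
```

Contact at the same height as before. Release and back off.

Emit:
move_arm(
  deltas=[0,0,0.03,0,0,0,0,0,0,0,0,0,0,0,0,0],
  claw=30,
)

```text
time_s: 56.9
position: [0.6045, -0.1439, 0.1695]
tool_rot: [2.191, 0.065, -2.191]
ft_force: [-1.6, -0.3, 0.0]
width: 0.03
```

Emit:
move_arm(
  deltas=[0,0,0.3,0,0,0,0.7,0,0,0,0.7,0,0,0,0.8,0,0,0,0.8,0,-0.6,-0.1,0.3,0,-0.7,-0.1,0.3,0,-0.6,-0.1,0.3,0,0,0,0,0,0,0,0,0],
)

```text
time_s: 58.15
position: [0.5291, -0.1556, 0.338]
tool_rot: [2.192, 0.066, -2.19]
ft_force: [0.5, 1.0, -0.4]
width: 0.0299
```

Run:
```python
from h import *
s=sense();print(s['position'])
for n in('wrist','side','top'): grab(n,n[0]+'24')
crop('w24',165,20,320,250,3,'c38');crop('s24',200,100,440,280,3.3,'c39')
a=cv2.imread('pics/c38.png');b=cv2.resize(cv2.imread('pics/t24.png')[110:310,220:430],(465,443));cv2.imwrite('pics/c40.png',b)
```

```text
[ 0.5290582  -0.15556617  0.33796796]
```

View pics/w24.png

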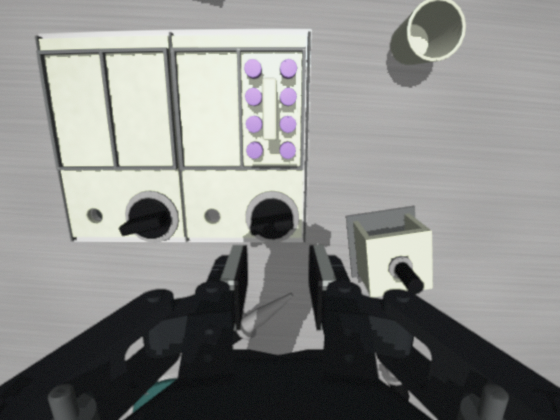

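View pics/c39.png

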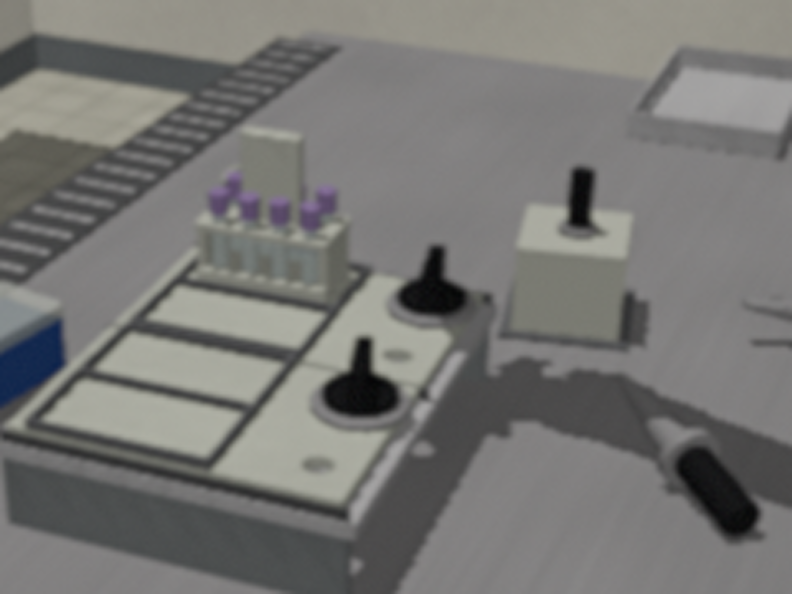

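Run:
```python
from h import *
a=cv2.imread('pics/w24.png')[190:240,70:240];cv2.imwrite('pics/c41.png',cv2.resize(a,None,fx=4.6,fy=4.6,interpolation=cv2.INTER_CUBIC))
u=np.array([np.cos(.0597),np.sin(.0597)])
L=atz((95,215.3),.081,'w24');Rr=atz((212.2,216),.081,'w24');print((L-Rr)[:2]@u)
s=sense();print(s['width'],s['time_s'])
```

```text
0.0007635415227440402
0.029822123497385084 58.3
```

View pics/c41.png

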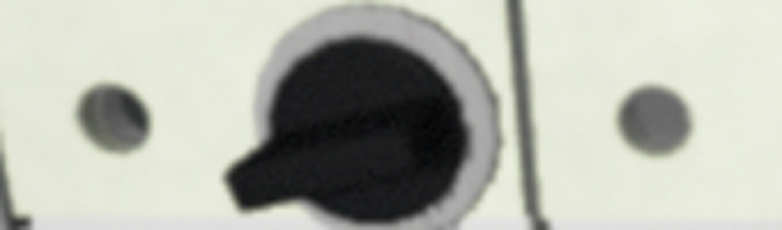

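```bash
python3 -c "
from plant import *
print(close_job())"
```

```text
the job is handed in; nothing more can be done
None
```

The job is done and handed in at about 58 s of the 210 s allowed. Both carriers were drawn into line with the drift and clamped one after the other, left first. The drift is back upright in its stand, and the only rack present (one of the possible three) stands in the right carrier's right bay.

What the last checks showed:
- **Carriers:** both holes look clear, with no crescent of deck plate visible. The two carriers agree to about 0.8 mm along the slide.
- **Clamps:** I turned the left knob about 76° before the wrist joint came close to its limit, so it may sit just short of its stop. That is about 1.32–1.35 rad, past the 1.2 needed. The right knob turned about 77° from roughly 0.06 rad, which puts it at about the 1.4 rad stop.
- **Drift:** it stands upright with its collar down on the stand.
- **Rack:** after my first release it turned up about 9 mm to the side, probably the knock the task warned of. I gripped it again, centred it and set it back on the bay floor.
- **Gripper:** it is clear of everything.

Some measurements disagreed. The wrist camera read about 2.4 mm off sideways, and I corrected for that. The side and top cameras differed from the other readings by up to about 4 mm, so I set each drift entry by the tip and hole in the same picture.

The two larger look-alike drifts standing loose on the bench fell over during the run and are still lying there. They are not among the named bystanders. I saw no shift in the tip box or beaker in the top views; I did not compare the reagent bottle at the end, and the arm never went near it.

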